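Lever a machine foot up onto its stay

ROBOT

A 6-joint arm with a two-finger parallel gripper is mounted at the origin on a cart in front of the work surface, level with it; the furniture and walls round the work are solid. World frame = base frame: x ahead of the robot, y to its left, z up, the work surface at z = 0. Lengths are in m, angles in degrees, forces in N, time in s.
With the tool pointing down it reaches from about 0.425 to 0.95 m from the base axis. Payload 3.5 kg.
Tool frame: the origin (TCP) lies on the mounting face of the last link; the fingertips stand 173 mm ahead of it and the grasp point (between the pads) lies 155 mm ahead of it (robot.grasp_offset is the distance from the TCP to the grasp point, in m); y points along the fingers, x is the direction in which the jaws open and shut, and the axes are right-handed (so a half turn about y gives the same grasp; the last joint's range is limited). The gripper opens to 85 mm and grips with 20 to 120 N. Pads are 22 mm wide; open, the fingers measure 114 mm over their backs; the gripper's body (76 mm by 85 mm) begins 54 mm behind the grasp point. The pads swing forward as they close: fully open they stand 13 mm farther back than shut.
Start: joints at [66.864, 16.404, 90.338, -0, 73.258, -8.594], TCP at [0.169, 0.653, 0.405] pointing down, gripper open.
Joint ranges: [-158.93, 158.93], [-51.34, 127.21], [12.03, 142.37], [-87.48, 267.48], [13.55, 161.25], [-162.69, 162.69]. Speed limits (degrees/s): [159.86, 159.86, 180, 180, 180, 180].

INTERFACE

Orientations are given as a 3x3 rotation matrix whose columns are the frame's x, y, z axes.
In Python, from plant import robot gives the robot as it stands. The module is installed in compiled form; this text tells all that it offers.
- The arm moves only by the tool carry_out, never from a script. Its argument "rows" is a list of rows, each a list of 7 numbers: the turn, a rotation vector about the tool's x, y, z in degrees, then the shift along the tool's x, y, z in mm, then the opening, from 0 (shut) to 1 (fully open). A call has 1 to 12 rows; each row is the pose to reach, as a shift and turn from the pose commanded when the call began, along the tool's axes at that moment; what a row does not reach only later rows make up. A row lasts 1/12 s, in which the tool goes at most 41.7 mm and 7.16 degrees, less where a joint would pass 70% of its speed; a pose out of reach is approached as far as the arm can. A call with a gripper value outside its range is refused whole. The fingers move at their own pace and stop on an object; "grip_force" is the grip in N (left out, the last holds). Time passes only in rows, so rows that repeat a pose let the fingers close. It gives the time, the measured TCP pose, the force and the opening at its end, in the units of the state.
- robot.sense(): the state, without advancing time (a new reading comes with each control period).
- robot.get_image(name): name is "scene" or "top" or "wrist"; returns a dict with "color" (420x560x3 uint8, red, green, blue), "mtx" (3x3 intrinsics, pixels), "rvec" (rotation vector, rad) and "tvec" (3), from world to camera coordinates, as OpenCV has them. Camera axes: x right, y down, z forward; pixel columns grow to the right and rows downward; lengths in m; the calibration is good to about 2 mm. A picture is of the moment at which its call begins. There is no depth.
- robot.close_job(): hands the job in, once; it reports no verdict.
The state is a dict: "t": time; "joints": joint angles; "qvel": joint speeds; "tau": joint torques, N m; "position": TCP position; "ee_rot": TCP orientation; "wrist_force": force on the tool from outside, world axes, zero at the start; "moment": the same for the moment, N m; "gripper_width": finger opening in m.
Only numpy, scipy, OpenCV 4.12 (cv2) and the standard library are available. Lean on these libraries where they do the work, as an engineer would, in place of code of your own. Each camera call takes 0.05 s, during which the arm holds its last target.

TASK

Lever the heavy cast machine foot up with the steel pry bar over the oak block, tip of the bar in the arch under its edge, until the hinged stay beside it drops in under the stud, then let the foot down onto the stay, draw the bar out and lay it flat on the bench, clear of foot and block. Raise the foot with the bar alone, not by hand, without shoving it along the bench and without heaving it up much higher than the stay needs. Leave the jar, tape, tin and pliers where they are.

Things in the scene. Friction and masses are not known exactly. Their poses are not given: they have to be found in the camera images.
- machine_base: Grey cast machine foot, 3 to 5 kg, loose: plate 110 (x) x 150 (y) x 36 mm with a column stub (97 high in all). Origin: centre of underside, z up. In its -y end an arch 60 mm wide, 26 high, 31 deep, closed behind. Tips about its +y bottom edge. A 12 mm stud sticks out 36 mm from its -x side at y -62, z 60, on a lug 72 high.
- lip (a point): Middle of the lower outer edge of the bridge over the arch of the foot, 26 mm above the bench when the foot stands flat; moves with the foot, same axes (the arch opens to -y, the bar goes in along +y).
- stay (a joint): Steel stay on a bracket bolted to the bench at the foot's -x side, hinged at its lower end. 0: leaning on the side of the stud (foot down). It falls by its own weight: once the stud has risen about 16 mm it drops under it to a stop at 0.22 rad and then holds the stud 10 mm up (foot tipped 0.05 to 0.08 rad, sagging a little on its +x side). Slightly negative as the rising stud pushes it.
- pry_bar: Loose steel pry bar, 340 mm long, 0.45 kg. Origin: centre of its underside, about under its centre of mass; +x along the bar to the chisel tip, z up. Underside flat throughout. Shaft x -128 to +110: 18 wide, 16 thick; tip +110 to +170: 24 wide, 8 thick; pad -170 to -128: 28 wide, 16 thick.
- bar_mid (a point): Middle of the pry bar's shaft, half-way up (8 mm over its underside), where it is gripped; axes of the bar.
- bar_tip (a point): Front end of the bar's chisel tip, mid-thickness (4 mm over the underside).
- bar_end (a point): On top of the pad at the bar's other end, 18 mm from that end: the place to press.
- oak_block: Loose oak block 62 x 62 x 40 mm high, the fulcrum, already standing some 85 to 105 mm clear in front of the arch of the foot, its faces roughly square to the foot. Origin: centre of its underside.
- block_top (a point): Centre of the oak block's top face, 40 mm above the bench.
- nail_jar: Bystander: screw-top jar, 63 mm wide, 76 high; origin centre of its underside.
- tape_roll: Bystander: roll of tape lying flat, 77 mm wide, 18 high; origin at its underside.
- tin_wax: Bystander: flat round tin, 71 mm wide, 24 high; origin at its underside.
- pliers: Bystander: pliers lying flat, 42 x 185 x 12 mm; origin at the underside.
Mind the look-alikes: they are no part of the job. There is more than one size of the oak_block; the job needs the larger.

How it is judged (in metres and radians):
On the way, in this order (a step that is already met when the one before it is completed fails the run):
1. the bar rests on the oak block with its tip in the arch, bearing up against the foot (contact force between pry_bar and oak_block above 1 N and contact force between pry_bar and machine_base above 0.5 N and y of bar_tip in the frame of machine_base above -0.07 m and z of bar_tip in the frame of machine_base below 0.03 m), for 0.2 s.
2. the foot is levered up on the bar over the block (contact force between pry_bar and oak_block above 8 N and contact force between pry_bar and machine_base above 5 N and angle between machine_base's own z axis and vertical above 0.05 rad), for 0.2 s.
3. the stay has dropped in and the foot rests on it, off the bar's lift (value of joint stay above 0.19 rad and angle between machine_base's own z axis and vertical below 0.09 rad), for 0.2 s.
At the end, for the whole second after the job is handed in: The stay is down under the stud (over 0.19 rad) and alone holds the foot up (tipped 0.035 to 0.09 rad), at rest within 30 mm of its start; the bar lies still and flat on the bench (0.06 rad, centre under 16 mm), touching neither foot nor block; the block stands upright (all of step 3 and angle between machine_base's own z axis and vertical above 0.035 rad and distance of machine_base from where it was at the start of the episode below 0.03 m and linear speed of each of machine_base, pry_bar below 0.01 m/s and contact force between pry_bar and machine_base below 0.1 N and contact force between pry_bar and oak_block below 0.1 N and height (world z) of bar_mid below 0.016 m and angle between pry_bar's own z axis and vertical below 0.06 rad and angle between oak_block's own z axis and vertical below 0.1 rad).
It fails at once if the robot touches the foot itself (contact force between any of the fingers, the arm and machine_base above 2 N).
It fails at once if the foot is heaved up far higher than needed (tipped over 0.2 rad) (angle between machine_base's own z axis and vertical above 0.2 rad).
It fails at once if the foot is shoved more than 40 mm (distance of machine_base from where it was at the start of the episode above 0.04 m).
It fails at once if a bystander is pushed over 30 mm away (distance of any of nail_jar, tape_roll, tin_wax, pliers from where it was at the start of the episode above 0.03 m).
It also fails if it takes over 61 s, if anything falls off the work surface, if the arm or the gripper's body presses on something with over 40 N, if the wrist force passes 120 N, or if a joint passes its speed limit or range.

## Working session

There is one attempt and no reset: what is moved stays moved. The work goes in short steps, Python scripts to look and compute and a tool call to move; the robot and the scene stay as the last step left them, time stands still between calls to the robot, and variables do not carry over. Pictures are saved under pics/ and viewed, and the job is handed in when it is done.

Besides the shell and the picture viewer there is one more tool, called after "Call:" by a JSON object that holds its "api" and its "payload", one argument or row to a line. carry_out: Moves the arm, as the interface text tells. Its arguments: {"type":"object","properties":{"rows":{"type":"array"},"grip_force":{"type":"number"}},"required":["rows"]}

```bash
mkdir -p pics
cat > h.py <<'E'
import numpy as np,cv2
from plant import robot
def cam(n):
    d=robot.get_image(n); R=cv2.Rodrigues(np.array(d['rvec'],float))[0]
    return d['color'],np.array(d['mtx'],float),R,np.array(d['tvec'],float).ravel()
def save(n,f,crop=None,s=1):
    c,K,R,t=cam(n); np.savez('pics/'+f+'.npz',c=c,K=K,R=R,t=t)
    im=c[:,:,::-1]
    if crop: im=im[crop[1]:crop[3],crop[0]:crop[2]]
    im=cv2.resize(im,None,fx=s,fy=s,interpolation=cv2.INTER_CUBIC)
    cv2.imwrite('pics/'+f+'.png',im)
def load(f):
    d=np.load('pics/'+f+'.npz');return d['c'],d['K'],d['R'],d['t']
def ray(c,u,v,z):
    _,K,R,t=c; o=-R.T@t; d=R.T@np.linalg.inv(K)@[u,v,1]
    return o+d*(z-o[2])/d[2]
def proj(c,p):
    _,K,R,t=c; q=K@(R@np.array(p)+t); return q[:2]/q[2]
def tri(c1,p1,c2,p2):
    P=[c[1]@np.c_[c[2],c[3]] for c in (c1,c2)]
    X=cv2.triangulatePoints(P[0],P[1],np.array(p1,float).reshape(2,1),np.array(p2,float).reshape(2,1)).ravel();return X[:3]/X[3]
E
python3 - <<'E'
from h import *
s=robot.sense()
for k in s: print(k,np.round(s[k],3).tolist())
print(robot.grasp_offset)
for n in('scene','top','wrist'): save(n,n+'0')
for n in('scene','top','wrist'):
    c=load(n+'0'); print(n,-c[2].T@c[3],c[1][0,0])
E
```

```text
t 0.0
joints [66.864, 16.455, 90.423, 0.001, 73.256, -8.594]
qvel [0.042, -0.014, -0.028, 0.118, -0.058, -0.137]
tau [0.001, -40.598, -29.263, 0.0, 0.006, 0.0]
position [0.169, 0.653, 0.403]
ee_rot [[0.251, -0.001, -0.968], [0.968, -0.002, 0.251], [-0.002, -1.0, 0.0]]
wrist_force [0.389, -0.134, -0.273]
moment [0.037, -0.002, -0.009]
gripper_width 0.085
0.1547
scene [-0.17400361 -1.3075764   0.68641186] 468.90863756696604
top [ 0.4171543  -0.04581369  1.12844997] 380.25057370639865
wrist [0.10205543 0.67141689 0.37239591] 333.0385885538555
```

View pics/scene0.png

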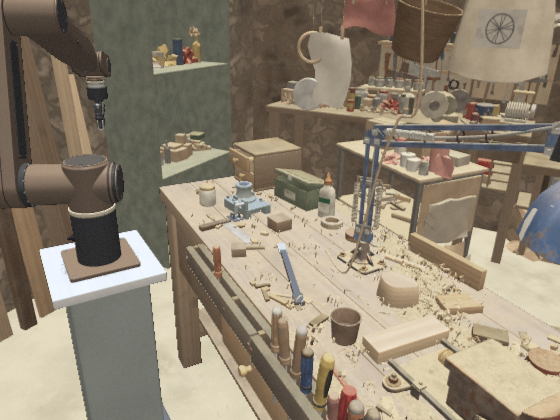

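View pics/top0.png

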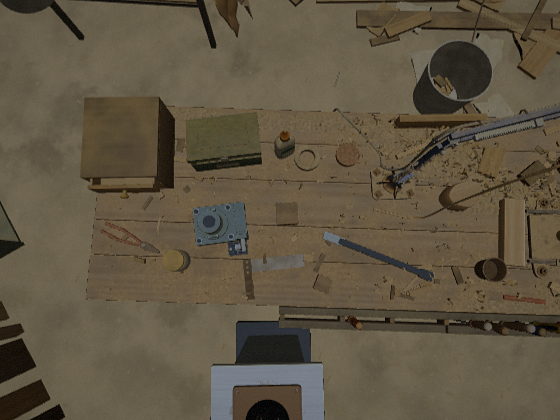

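View pics/wrist0.png

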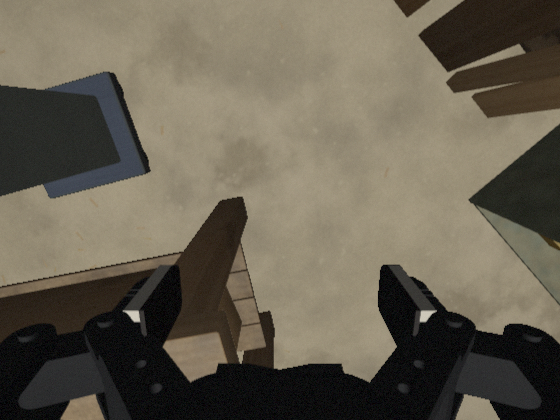

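Run:
```python
from h import *
c=load('top0')[0][:,:,::-1]
cv2.imwrite('pics/t0a.png',cv2.resize(c[185:305,180:345],None,fx=4.8,fy=4.8,interpolation=cv2.INTER_CUBIC))
cv2.imwrite('pics/t0b.png',cv2.resize(c[215:305,300:450],None,fx=5,fy=5,interpolation=cv2.INTER_CUBIC))
c=load('scene0')[0][:,:,::-1]
cv2.imwrite('pics/s0a.png',cv2.resize(c[170:310,180:340],None,fx=4.2,fy=4.2,interpolation=cv2.INTER_CUBIC))
```

```text
(no output)
```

View pics/t0a.png

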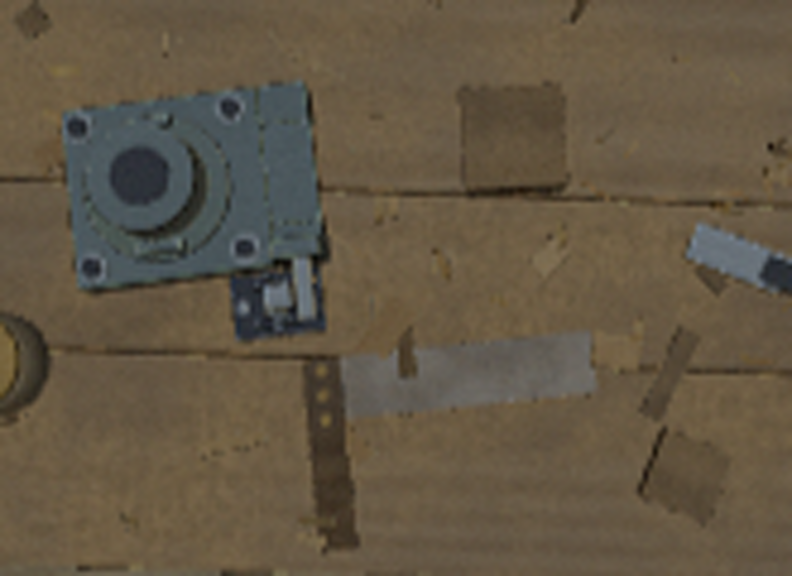

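View pics/t0b.png

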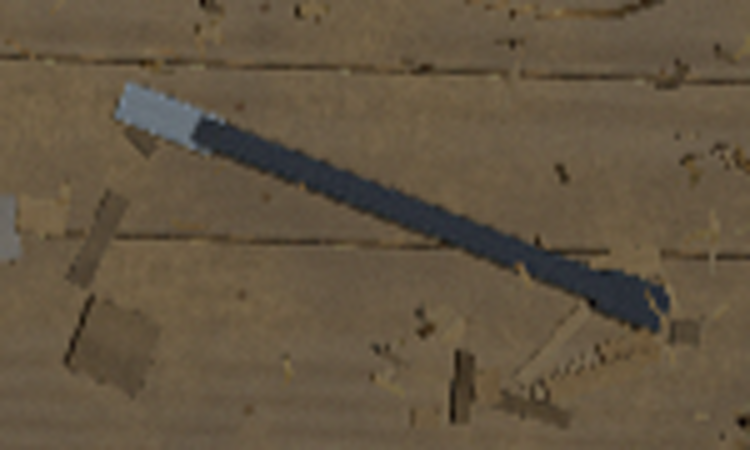

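View pics/s0a.png

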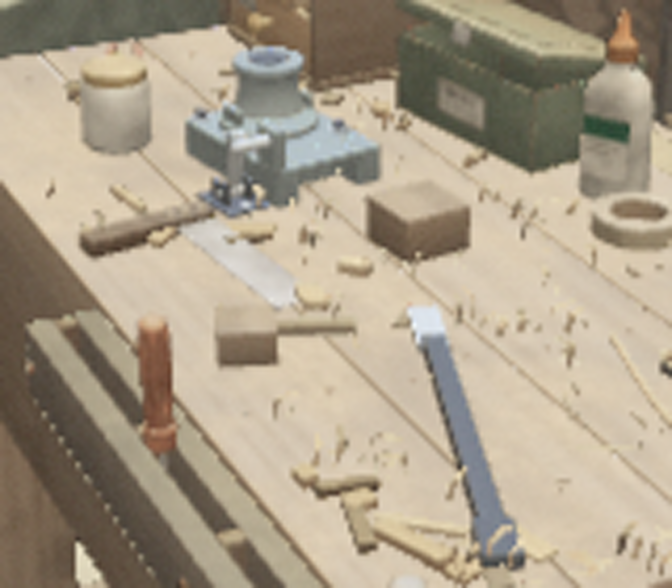

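Run:
```python
from h import *
T=load('top0')
f=lambda u,v,z,s=4.8,o=(180,185): ray(T,(u+.5)/s-.5+o[0],(v+.5)/s-.5+o[1],z)
def show(n,ps,z,**k):
    P=np.array([f(*p,z,**k) for p in ps]);print(n);print(P.round(4).tolist(),'mean',P.mean(0).round(4),'sides',np.linalg.norm(P-np.roll(P,-1,0),axis=1).round(4));return P
P=show('foot',[(62,114),(303,83),(325,258),(82,291)],.036)
for i,j in((0,1),(3,2)): d=P[j]-P[i];print('dir',np.degrees(np.arctan2(d[1],d[0])))
show('stubtop',[(139,176)],.097)
B=show('block',[(460,89),(564,85),(567,184),(464,189)],.040)
for i,j in((0,1),(3,2)): d=B[j]-B[i];print('dir',np.degrees(np.arctan2(d[1],d[0])))
show('small',[(666,428),(730,458),(706,523),(645,485)],.03)
k=dict(s=5,o=(300,215))
show('tip',[(128,83),(114,117)],.008,**k)
show('tipbase',[(222,120),(208,153)],.008,**k)
show('pad',[(669,290),(658,332)],.016,**k)
show('shaft',[(203,134),(590,285)],.016,**k)
show('lug/stud/stay',[(303,290),(278,295),(325,258)],.07)
```

```text
foot
[[0.5971, 0.2077, 0.036], [0.6136, 0.062, 0.036], [0.507, 0.0492, 0.036], [0.4898, 0.1943, 0.036]] mean [0.5519 0.1283 0.036 ] sides [0.1467 0.1074 0.1461 0.1081]
dir -83.532909838284
dir -83.26174000770817
stubtop
[[0.5506, 0.1494, 0.097]] mean [0.5506 0.1494 0.097 ] sides [0.]
block
[[0.6076, -0.0333, 0.04], [0.6089, -0.0963, 0.04], [0.5486, -0.0967, 0.04], [0.5466, -0.0348, 0.04]] mean [ 0.5779 -0.0653  0.04  ] sides [0.063  0.0604 0.0619 0.061 ]
dir -88.75522073448796
dir -88.2125829084285
small
[[0.4024, -0.1527, 0.03], [0.384, -0.1902, 0.03], [0.3464, -0.1746, 0.03], [0.3692, -0.1392, 0.03]] mean [ 0.3755 -0.1642  0.03  ] sides [0.0418 0.0408 0.0422 0.0358]
tip
[[0.5264, -0.179, 0.008], [0.5063, -0.17, 0.008]] mean [ 0.5163 -0.1745  0.008 ] sides [0.0219 0.0219]
tipbase
[[0.5034, -0.2338, 0.008], [0.4841, -0.2248, 0.008]] mean [ 0.4938 -0.2293  0.008 ] sides [0.0213 0.0213]
pad
[[0.3994, -0.4882, 0.016], [0.3754, -0.4801, 0.016]] mean [ 0.3874 -0.4842  0.016 ] sides [0.0253 0.0253]
shaft
[[0.4948, -0.221, 0.016], [0.4031, -0.4425, 0.016]] mean [ 0.4489 -0.3317  0.016 ] sides [0.2397 0.2397]
lug/stud/stay
[[0.4858, 0.0591, 0.07], [0.4832, 0.0736, 0.07], [0.5042, 0.0463, 0.07]] mean [0.4911 0.0596 0.07  ] sides [0.0147 0.0344 0.0224]
```

```bash
cat >> h.py <<'E'
from scipy.spatial.transform import Rotation as Ro
def toolR(yaw,pitch=0):
    """bar yaw (deg), nose-down pitch (deg); tool z along bar, y down"""
    a,p=np.radians(yaw),np.radians(pitch)
    xb=np.array([np.cos(a)*np.cos(p),np.sin(a)*np.cos(p),-np.sin(p)])
    xt=np.array([np.sin(a),-np.cos(a),0]); yt=np.cross(xb,xt)
    return np.c_[xt,yt,xb]
def plan(gp,yaw,pitch=0,s=None,L=.1547):
    """row to bring grasp point gp with orientation"""
    s=s or robot.sense(); R0=np.array(s['ee_rot']);p0=np.array(s['position'])
    R=toolR(yaw,pitch); p=np.array(gp)-R[:,1]*L
    tv=Ro.from_matrix(R0.T@R).as_rotvec(degrees=True); sh=R0.T@(p-p0)*1000
    return tv.round(2).tolist(),sh.round(1).tolist(),'rows~',round(max(np.linalg.norm(tv)/7.16,np.linalg.norm(sh)/41.7),1)
def st():
    s=robot.sense();R=np.array(s['ee_rot']);g=np.array(s['position'])+R[:,1]*.1547
    z=R[:,2];print('t',s['t'],'gp',g.round(4),'yaw',round(np.degrees(np.arctan2(z[1],z[0])),2),'pitch',round(-np.degrees(np.arcsin(z[2])),2),'roll',R[2,0].round(3),'F',np.round(s['wrist_force'],1),'M',np.round(s['moment'],2),'w',s['gripper_width'],'j',np.round(s['joints'],0))
E
python3 - <<'E'
from h import *
st()
print(toolR(165.5).round(3))
print(plan((.6,.2,.25),120))
print(plan((.45,-.355,.17),67.4))
E
```

```text
t 0.15 gp [0.1693 0.6529 0.2489] yaw 165.46 pitch -0.02 roll -0.002 F [ 0.4  1.  -0. ] M [ 0.03  0.01 -0.07] w 0.08544954103397549 j [67. 16. 90.  0. 73. -9.]
[[ 0.25   0.    -0.968]
 [ 0.968  0.     0.25 ]
 [ 0.    -1.    -0.   ]]
([0.03, 45.46, -0.11], [-330.5, -0.6, -530.6], 'rows~', np.float64(15.0))
([0.08, 98.06, -0.09], [-905.3, 80.4, -524.8], 'rows~', np.float64(25.2))
```

Call:
{"api": "carry_out", "payload": {
  "rows": [
    [0, 45, 0, -330, 0, -530, 1],
    [0, 45, 0, -330, 0, -530, 1],
    [0, 45, 0, -330, 0, -530, 1],
    [0, 45, 0, -330, 0, -530, 1],
    [0, 45, 0, -330, 0, -530, 1],
    [0, 45, 0, -330, 0, -530, 1],
    [0, 45, 0, -330, 0, -530, 1],
    [0, 45, 0, -330, 0, -530, 1],
    [0, 45, 0, -330, 0, -530, 1],
    [0, 45, 0, -330, 0, -530, 1],
    [0, 98, 0, -905, 80, -525, 1],
    [0, 98, 0, -905, 80, -525, 1]
  ]
}}

```text
t: 1.15
position: [0.4569, 0.2667, 0.3951]
ee_rot: [[0.962, 0.0, -0.272], [0.272, -0.0, 0.962], [0.0, -1.0, -0.0]]
wrist_force: [1.0, -0.1, 0.3]
gripper_width: 0.0855
```

Run:
```python
from h import *
st()
print(plan((.45,-.355,.17),67.4))
```

```text
t 1.15 gp [0.457  0.2667 0.2404] yaw 105.76 pitch 0.01 roll 0.0 F [ 1.  -0.1  0.3] M [-0.03 -0.01 -0.04] w 0.0854815977959395 j [ 19.  -2. 111.  -0.  70.   4.]
([0.01, 38.36, 0.01], [-175.5, 70.4, -596.5], 'rows~', np.float64(15.0))
```

Call:
{"api": "carry_out", "payload": {
  "rows": [
    [0, 38, 0, -20, 0, -300, 1],
    [0, 38, 0, -20, 0, -300, 1],
    [0, 38, 0, -20, 0, -300, 1],
    [0, 38, 0, -20, 0, -300, 1],
    [0, 38, 0, -20, 0, -300, 1],
    [0, 38, 0, -20, 0, -300, 1],
    [0, 38, 0, -175, 70, -596, 1],
    [0, 38, 0, -175, 70, -596, 1],
    [0, 38, 0, -175, 70, -596, 1],
    [0, 38, 0, -175, 70, -596, 1],
    [0, 38, 0, -175, 70, -596, 1],
    [0, 38, 0, -175, 70, -596, 1]
  ]
}}

```text
t: 2.15
position: [0.4722, -0.2207, 0.3497]
ee_rot: [[0.928, 0.0, 0.373], [-0.373, 0.0, 0.928], [0.0, -1.0, 0.0]]
wrist_force: [0.1, -0.4, 1.2]
gripper_width: 0.0855
```

Call:
{"api": "carry_out", "payload": {
  "rows": [
    [0, 0, 0, -80, 35, -150, 1],
    [0, 0, 0, -80, 35, -150, 1],
    [0, 0, 0, -80, 35, -150, 1],
    [0, 0, 0, -80, 35, -150, 1]
  ]
}}

```text
t: 2.48
position: [0.3465, -0.3248, 0.316]
ee_rot: [[0.928, -0.0, 0.372], [-0.372, 0.0, 0.928], [-0.0, -1.0, 0.0]]
wrist_force: [0.9, -0.6, 0.2]
gripper_width: 0.0856
```

Run:
```python
from h import *
st()
print(plan((.45,-.355,.17),67.4))
save('wrist','w1',s=1.4)
```

```text
t 2.4833 gp [ 0.3465 -0.3248  0.1613] yaw 68.15 pitch -0.01 roll -0.0 F [ 0.9 -0.6  0.2] M [-0.02  0.04 -0.06] w 0.08556053885572593 j [-55.  -4. 122.  -0.  62. -34.]
([-0.01, 0.75, -0.01], [107.3, -8.7, 10.5], 'rows~', np.float64(2.6))
```

View pics/w1.png

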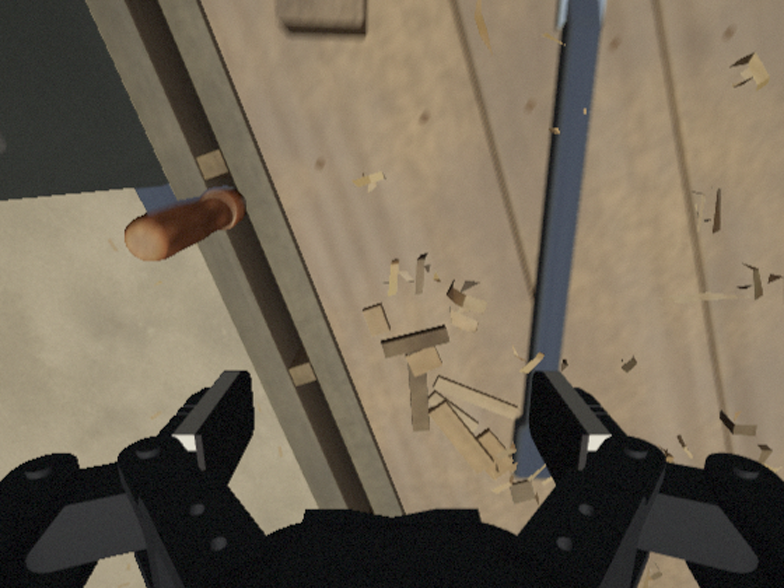

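Call:
{"api": "carry_out", "payload": {
  "rows": [
    [0, 0, 0, 107, 0, 10, 1],
    [0, 0, 0, 107, 0, 10, 1],
    [0, 0, 0, 107, 0, 10, 1],
    [0, 0, 0, 107, 0, 10, 1]
  ]
}}

```text
t: 2.87
position: [0.4541, -0.3558, 0.3168]
ee_rot: [[0.928, 0.002, 0.372], [-0.372, -0.002, 0.928], [0.003, -1.0, -0.001]]
wrist_force: [0.1, -0.1, -0.2]
gripper_width: 0.0855
```

Run:
```python
from h import *
st()
save('wrist','w2',s=1.4)
```

```text
t 2.8667 gp [ 0.4544 -0.3561  0.1621] yaw 68.18 pitch 0.03 roll 0.003 F [ 0.1 -0.1 -0.2] M [-0.01 -0.02  0.  ] w 0.08552468751747326 j [-48.   9. 109.   0.  62. -26.]
```

View pics/w2.png

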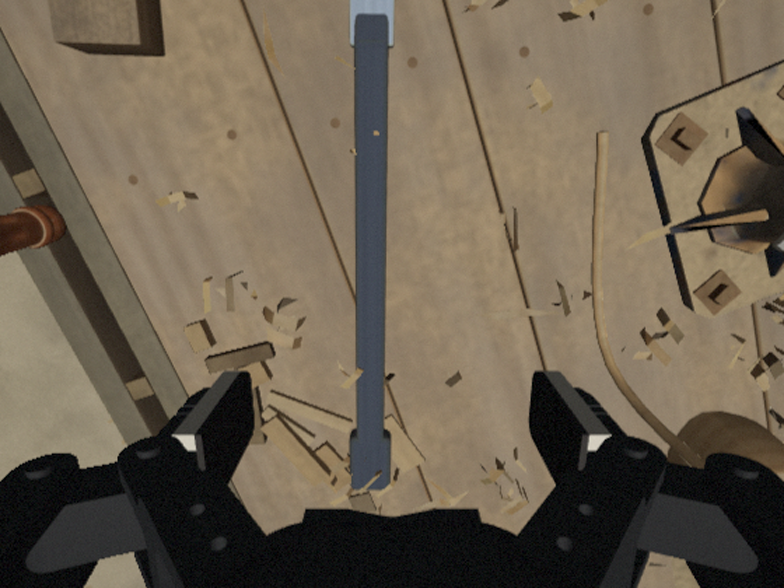

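Run:
```python
from h import *
W=load('w2')
f=lambda u,v,z: ray(W,(u+.5)/1.4-.5,(v+.5)/1.4-.5,z)
a=(f(357,18,.016)+f(387,18,.016))/2; b=(f(352,430,.016)+f(391,430,.016))/2; e=(f(352,488,.016)+f(390,488,.016))/2
print('shaft front',a,'padstart',b,'padend',e,np.linalg.norm(a-b),np.linalg.norm(a-e))
d=a-b; print(np.degrees(np.arctan2(d[1],d[0])))
u=d/np.linalg.norm(d); m1=a-.110*u; m2=b+.128*u; print('mid',m1,m2)
m=(m1+m2)/2; g=m-.05*u; g[2]=.02; print(g)
print(plan(g,np.degrees(np.arctan2(d[1],d[0]))))
```

```text
shaft front [ 0.49810388 -0.22098773  0.016     ] padstart [ 0.40631292 -0.44287562  0.016     ] padend [ 0.38888084 -0.48424727  0.016     ] 0.24012458303596337 0.285017993110551
67.52601666647283
mid [ 0.45605485 -0.32263358  0.016     ] [ 0.4552427  -0.32459681  0.016     ]
[ 0.43653558 -0.36981786  0.02      ]
([-0.0, 0.68, -0.0], [-9.4, 141.6, -19.7], 'rows~', np.float64(3.4))
```

Call:
{"api": "carry_out", "payload": {
  "rows": [
    [0, 0.7, 0, -9.4, 60, -19.7, 1],
    [0, 0.7, 0, -9.4, 100, -19.7, 1],
    [0, 0.7, 0, -9.4, 130, -19.7, 1],
    [0, 0.7, 0, -9.4, 141, -19.7, 1],
    [0, 0.7, 0, -9.4, 141, -19.7, 1],
    [0, 0.7, 0, -9.4, 141, -19.7, 1]
  ]
}}

```text
t: 3.42
position: [0.4343, -0.3687, 0.1745]
ee_rot: [[0.923, -0.002, 0.384], [-0.384, 0.003, 0.923], [-0.003, -1.0, 0.002]]
wrist_force: [1.1, -0.1, -0.6]
gripper_width: 0.0854
```

Call:
{"api": "carry_out", "payload": {
  "rows": [
    [0, 0, 0, 0, 0, 0, 0],
    [0, 0, 0, 0, 0, 0, 0],
    [0, 0, 0, 0, 0, 0, 0],
    [0, 0, 0, 0, 0, 0, 0],
    [0, 0, 0, 0, 0, 0, 0],
    [0, 0, 0, 0, 0, 0, 0],
    [0, 0, 0, 0, 0, 0, 0],
    [0, 0, 0, 0, 0, 0, 0]
  ],
  "grip_force": 110
}}

```text
t: 4.08
position: [0.4355, -0.3697, 0.1769]
ee_rot: [[0.923, 0.001, 0.384], [-0.384, -0.001, 0.923], [0.001, -1.0, -0.0]]
wrist_force: [-1.5, 1.8, 5.8]
gripper_width: 0.0149
```

Run:
```python
from h import *
st()
```

```text
t 4.0833 gp [ 0.4356 -0.3698  0.0222] yaw 67.43 pitch 0.02 roll 0.001 F [-1.5  1.8  5.8] M [ 0.22  0.21 -0.07] w 0.014896868825256454 j [-50.  20. 112.   0.  47. -28.]
```

Call:
{"api": "carry_out", "payload": {
  "rows": [
    [0, 0, 0, 0, 0, 0, 0],
    [0, 0, 0, 0, 0, 0, 0],
    [0, 0, 0, 0, -10, 0, 0],
    [0, 0, 0, 0, -20, 0, 0],
    [0, 0, 0, 0, -40, 0, 0],
    [0, 0, 0, 0, -40, 0, 0]
  ]
}}

```text
t: 4.58
position: [0.436, -0.3702, 0.219]
ee_rot: [[0.923, 0.004, 0.384], [-0.384, -0.005, 0.924], [0.005, -1.0, -0.003]]
wrist_force: [1.8, -1.3, -4.3]
gripper_width: 0.015
```

Run:
```python
from h import *
st()
save('wrist','w3',s=1.4)
save('scene','s3',(230,190,390,310),4.5)
```

```text
t 4.5833 gp [ 0.4366 -0.3709  0.0643] yaw 67.44 pitch 0.17 roll 0.005 F [ 1.8 -1.3 -4.3] M [-0.21 -0.03 -0.06] w 0.014951162615307906 j [-50.  16. 112.  -0.  51. -28.]
```

View pics/w3.png

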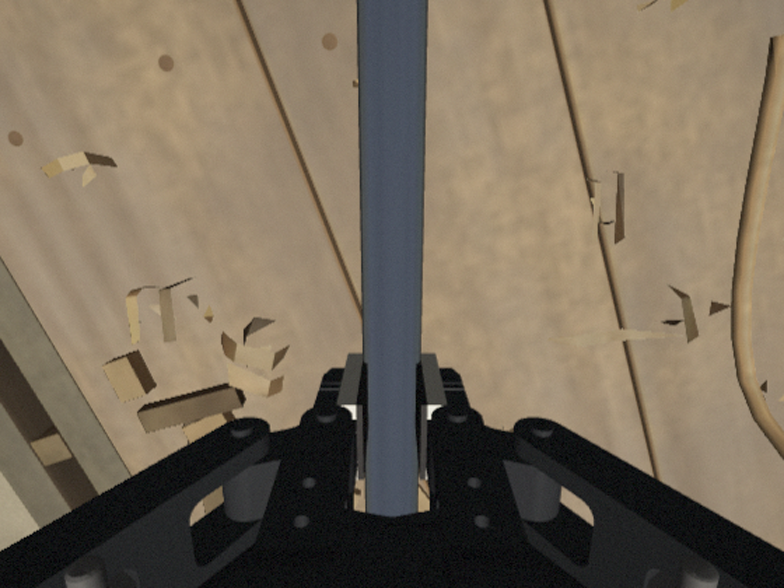

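View pics/s3.png

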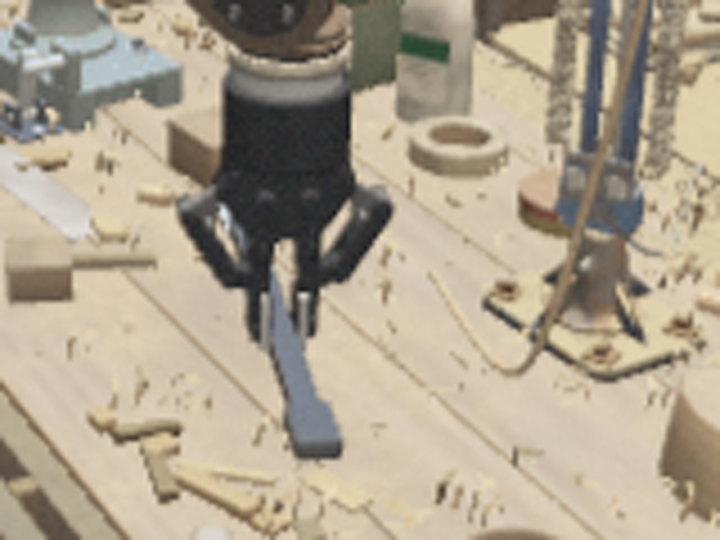

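Run:
```python
from h import *
T=load('top0')
for p in [(372,198),(410,198),(372,170),(395,181),(347,153),(412,160)]: print(p,ray(T,*p,.0).round(3))
c=T[0][:,:,::-1]
cv2.imwrite('pics/t0c.png',cv2.resize(c[140:290,270:450],None,fx=4.2,fy=4,interpolation=cv2.INTER_CUBIC))
fc=np.array([.552,.1283]);y=np.radians(96.6);yf=np.array([np.cos(y),np.sin(y)]);xf=np.array([yf[1],-yf[0]])
for nm,yy in(('tip',-.055),('edge',-.164)):print(nm,fc+.002*xf+yy*yf)
# line pose: pitch p, underside height h at lip station
def gp(tipy,p,hl,xo=.002,yaw=96.6):
    R=toolR(yaw,p); th=np.radians(p)
    # underside tip point height
    zt=hl-np.tan(th)*(tipy+.075)
    tip=np.r_[fc+xo*xf+tipy*yf,zt]   # underside front end
    return tip-R[:,2]*.2203-R[:,1]*.022
g=gp(-.055,17.7,.0146);R=toolR(96.6,17.7);print('final ins',g)
pre=g-R[:,2]*.07; print('pre',pre, plan(pre,96.6,17.7)); 
print(plan((.55,-.25,.2),85,8))
```

```text
(372, 198) [ 0.625 -0.325  0.   ]
(410, 198) [ 0.623 -0.44   0.   ]
(372, 170) [ 0.712 -0.329  0.   ]
(395, 181) [ 0.677 -0.397  0.   ]
(347, 153) [ 0.767 -0.255  0.   ]
(412, 160) [ 0.741 -0.453  0.   ]
tip [0.56030829 0.07389437]
edge [ 0.57283644 -0.03438326]
final ins [ 0.58366152 -0.12794169  0.09615422]
pre [ 0.59132625 -0.19418604  0.11743654] ([-17.22, -28.94, -4.42], [54.0, -48.7, 262.7], 'rows~', np.float64(6.5))
([-7.86, -17.54, -1.13], [53.9, -137.0, 174.7], 'rows~', np.float64(5.5))
```

View pics/t0c.png

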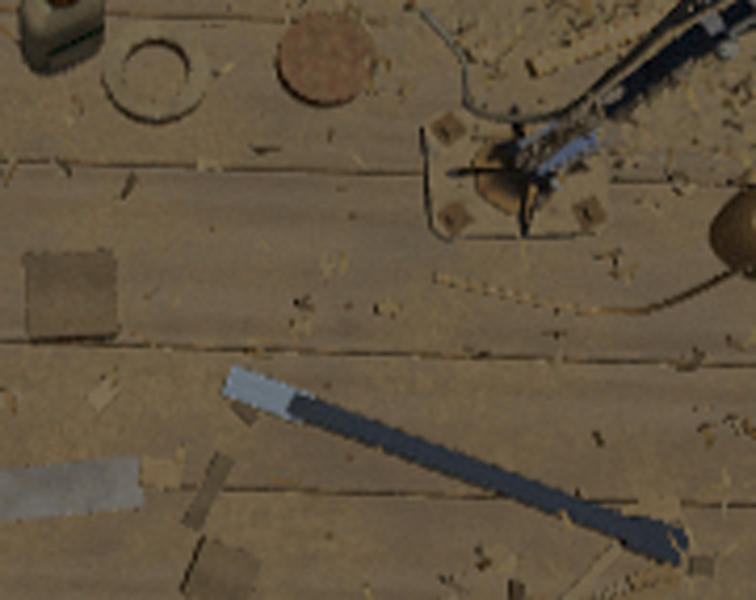

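Run:
```python
from h import *
print(plan((.5913,-.2142,.19),96.6,17.7))
```

```text
([-17.22, -28.94, -4.42], [61.8, -121.2, 244.2], 'rows~', np.float64(6.7))
```

Call:
{"api": "carry_out", "payload": {
  "rows": [
    [0, 0, 0, 0, -40, 0, 0],
    [0, 0, 0, 0, -80, 0, 0],
    [0, 0, 0, 0, -120, 0, 0],
    [-3, -5, -0.7, 15, -121, 40, 0],
    [-6, -10, -1.5, 30, -121, 80, 0],
    [-9, -15, -2.3, 40, -121, 120, 0],
    [-12, -20, -3, 50, -121, 160, 0],
    [-15, -25, -3.8, 58, -121, 200, 0],
    [-17.2, -28.9, -4.4, 61.8, -121, 244, 0],
    [-17.2, -28.9, -4.4, 61.8, -121, 244, 0],
    [-17.2, -28.9, -4.4, 61.8, -121, 244, 0]
  ]
}}

```text
t: 5.6
position: [0.5862, -0.1648, 0.3343]
ee_rot: [[0.993, 0.031, -0.114], [0.118, -0.297, 0.947], [-0.004, -0.954, -0.299]]
wrist_force: [-0.5, -0.3, -4.9]
gripper_width: 0.0149
```

Run:
```python
from h import *
st()
save('wrist','w4',s=1.4)
save('scene','s4',(180,170,340,290),4.8)
save('top','t4',(180,170,340,290),4.8)
```

```text
t 5.6 gp [ 0.5911 -0.2108  0.1867] yaw 96.87 pitch 17.39 roll -0.004 F [-0.5 -0.3 -4.9] M [0.29 0.03 0.01] w 0.014914697668043994 j [-23.  11. 105. -18.  57. -21.]
```

View pics/w4.png

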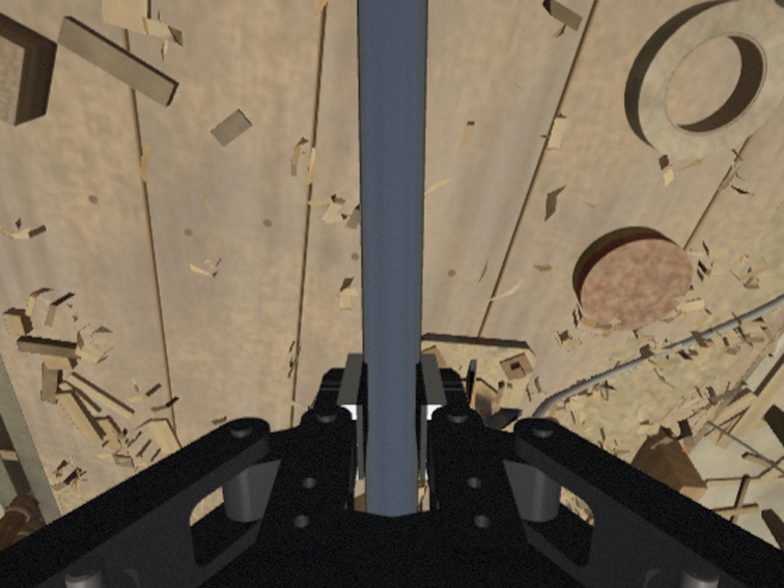

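View pics/s4.png

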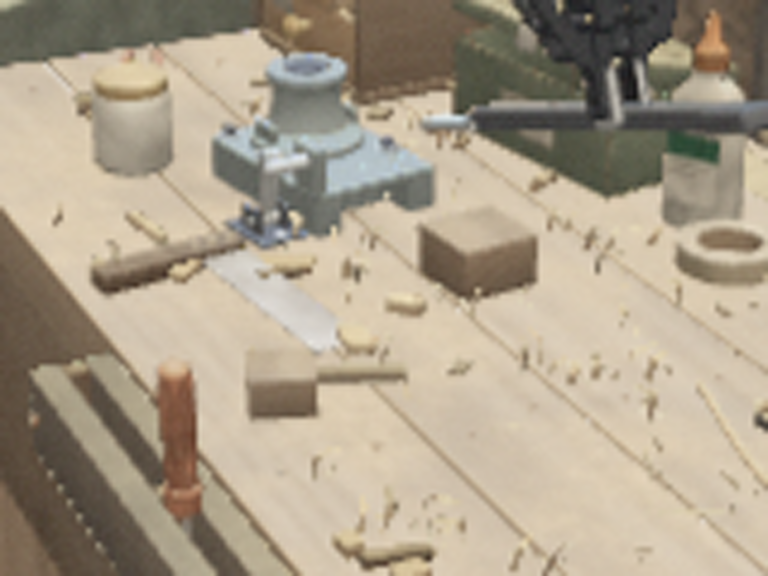

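View pics/t4.png

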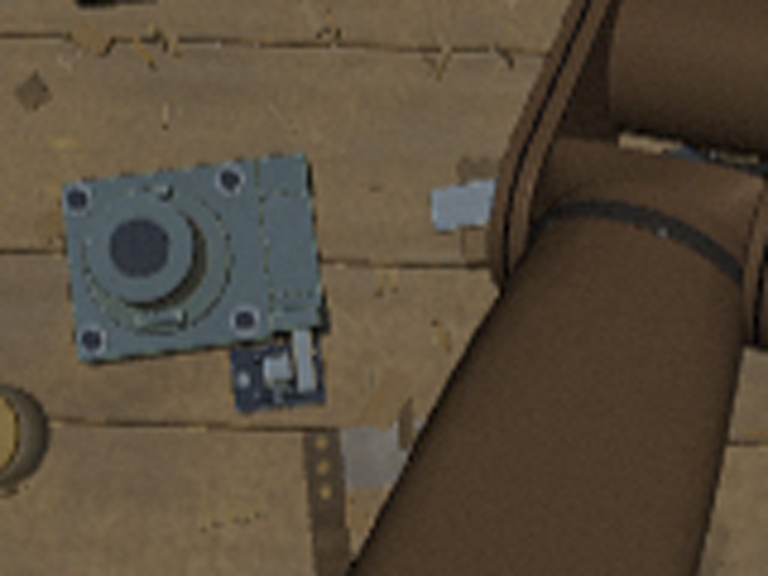

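Run:
```python
from h import *
s=robot.sense();R=np.array(s['ee_rot']);g=np.array(s['position'])+R[:,1]*.1547
exp=g+R[:,2]*.2203+R[:,1]*(.022-.008)
T,S=load('t4'),load('s4')
q=lambda u,v:((u+.5)/4.8-.5+180,(v+.5)/4.8-.5+170)
print('exp tip top',exp); print('tri',tri(T,q(433,210),S,q(423,122)))
print('proj exp top',(proj(T,exp)-[180,170])*4.8,'scene',(proj(S,exp)-[180,170])*4.8)
fc=np.array([.552,.1283]);y=np.radians(96.6);yf=np.array([np.cos(y),np.sin(y)]);xf=np.array([yf[1],-yf[0]])
for P,n in(((-.055,-.075,.036),'-x-y corner'),((.055,-.075,.036),'+x-y'),((.055,.075,.036),'+x+y'),((.055,-.075,0),'+x-y bot')):
    w=np.r_[fc+P[0]*xf+P[1]*yf,P[2]];print(n,(proj(T,w)-[180,170])*4.8,(proj(S,w)-[180,170])*4.8)
```

```text
exp tip top [ 0.56645653 -0.01007459  0.10813859]
tri [ 0.56751782 -0.01791997  0.10494512]
proj exp top [416.38306412 210.77939033] scene [415.18831657 112.54254942]
-x-y corner [326.0047531 329.6683112] [303.72518093 193.75477612]
+x-y [304.12824701 150.38559582] [424.81570513 160.81379407]
+x+y [ 57.82857718 182.6299086 ] [314.6354211  102.89950909]
+x-y bot [309.74585378 160.55070865] [424.38956518 204.33153853]
```

```bash
cat >> h.py <<'E'
fc=np.array([.552,.1283]);_y=np.radians(96.6);yf=np.array([np.cos(_y),np.sin(_y)]);xf=np.array([yf[1],-yf[0]])
REACH=.2145
def gpt(tipy,p,he,xo=.002,yaw=96.6,edge=-.164):
    """grasp point for bar underside at height he over block edge station, pitch p, tip at foot-y tipy"""
    R=toolR(yaw,p); th=np.radians(p)
    zt=he-np.tan(th)*(tipy-edge)
    tip=np.r_[fc+xo*xf+tipy*yf,zt]
    return tip-R[:,2]*REACH-R[:,1]*.022
E
python3 - <<'E'
from h import *
g=gpt(-.057,19.2,.044);R=toolR(96.6,19.2)
print(g,g-R[:,2]*.07,plan(g-R[:,2]*.07,96.6,19.2))
E
```

```text
[ 0.58298926 -0.12213152  0.09805683] [ 0.59058733 -0.18779976  0.1210775 ] ([-1.71, -0.06, -0.22], [3.3, 55.6, 50.0], 'rows~', np.float64(1.8))
```

Call:
{"api": "carry_out", "payload": {
  "rows": [
    [-0.6, 0, -0.1, 1, 20, 18, 0],
    [-1.2, 0, -0.2, 2, 40, 36, 0],
    [-1.7, 0, -0.2, 3.3, 55.6, 50, 0],
    [-1.7, 0, -0.2, 3.3, 55.6, 50, 0],
    [-1.7, 0, -0.2, 3.3, 55.6, 50, 0]
  ]
}}

```text
t: 6.17
position: [0.5845, -0.1377, 0.2669]
ee_rot: [[0.994, 0.036, -0.108], [0.114, -0.326, 0.938], [-0.002, -0.945, -0.328]]
wrist_force: [0.3, -0.1, -4.2]
gripper_width: 0.015
```

Run:
```python
from h import *
st()
save('scene','s5',(200,170,330,270),6)
save('top','t5',(180,170,340,290),4.8)
g=gpt(-.057,19.2,.044); print(plan(g,96.6,19.2))
```

```text
t 6.1667 gp [ 0.5901 -0.1882  0.1208] yaw 96.56 pitch 19.17 roll -0.002 F [ 0.3 -0.1 -4.2] M [0.27 0.04 0.02] w 0.014972585204561729 j [-21.  15. 108. -22.  50. -14.]
([0.15, -0.14, 0.22], [-1.3, 2.2, 72.1], 'rows~', np.float64(1.7))
```

View pics/s5.png

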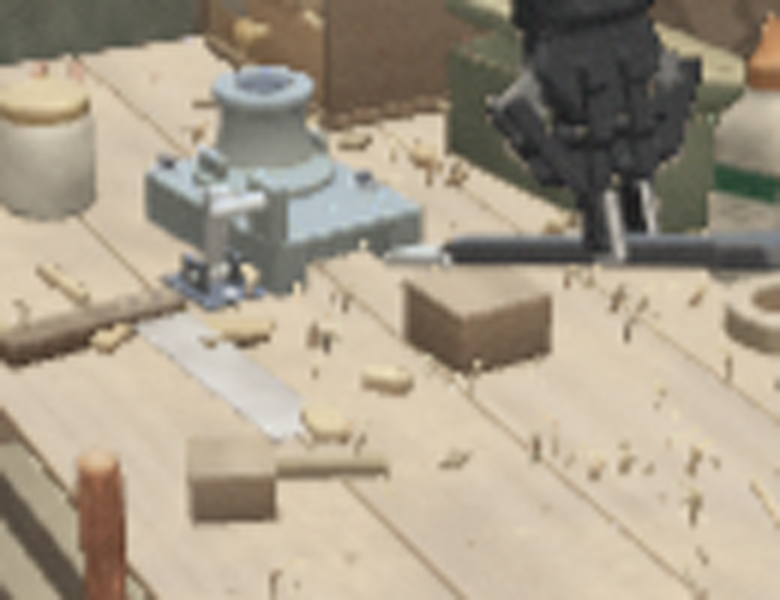

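View pics/t5.png

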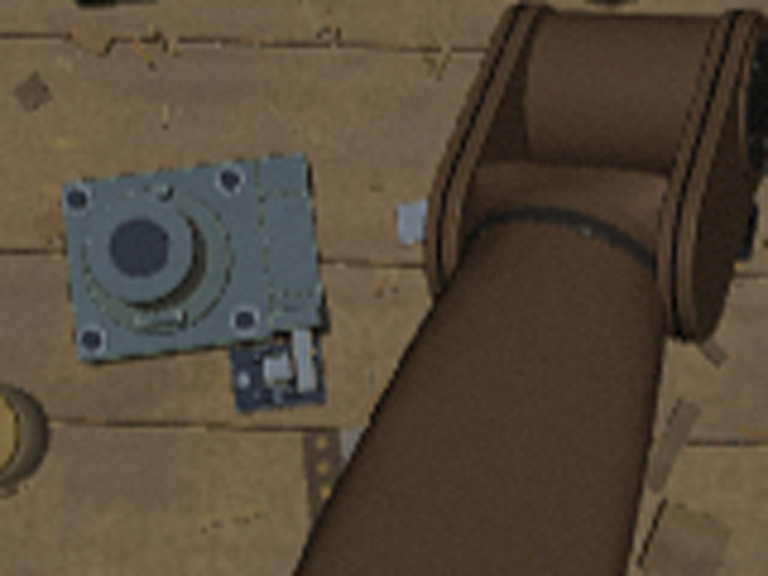

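Run:
```python
from h import *
T=load('t5')
s=robot.sense();R=np.array(s['ee_rot']);g=np.array(s['position'])+R[:,1]*.1547
e=g+R[:,2]*REACH+R[:,1]*.014
w=ray(T,(400.5)/4.8-.5+180,222.5/4.8-.5+170,e[2]);d=(w[:2]-fc);print('exp',e,'seen',w,'foot frame',d@xf,d@yf,'exp ff',(e[:2]-fc)@xf,(e[:2]-fc)@yf)
```

```text
exp [0.57028936 0.00735496 0.03988463] seen [0.5709662  0.00338975 0.03988463] foot frame 0.004483676884122006 -0.12626236172206384 exp ff 0.004267070680985092 -0.12224564018834887
```

Call:
{"api": "carry_out", "payload": {
  "rows": [
    [0, 0, 0, -0.3, 0.5, 20, 0],
    [0, 0, 0, -0.6, 1, 38, 0],
    [0, 0, 0, -1, 1.5, 52, 0],
    [0, 0, 0, -1, 1.5, 64, 0],
    [0, 0, 0, -1, 1.5, 73, 0],
    [0, 0, 0, -1, 1.5, 73, 0],
    [0, 0, 0, -1, 1.5, 73, 0]
  ]
}}

```text
t: 6.85
position: [0.5771, -0.069, 0.2438]
ee_rot: [[0.993, 0.041, -0.108], [0.116, -0.328, 0.937], [0.003, -0.944, -0.331]]
wrist_force: [-0.3, 0.8, -4.7]
gripper_width: 0.0148
```

Run:
```python
from h import *
st()
save('scene','s6',(200,170,330,270),6)
save('top','t6',(180,170,340,290),4.8)
g=gpt(-.057,14.0,.040); print(plan(g,96.6,14.0))
```

```text
t 6.85 gp [ 0.5835 -0.1197  0.0978] yaw 96.59 pitch 19.32 roll 0.003 F [-0.3  0.8 -4.7] M [ 0.29  0.03 -0.01] w 0.014840084065100938 j [-14.  15. 111. -24.  49.  -6.]
([5.32, -0.06, 0.2], [-0.3, 14.4, -19.4], 'rows~', np.float64(0.7))
```

View pics/s6.png

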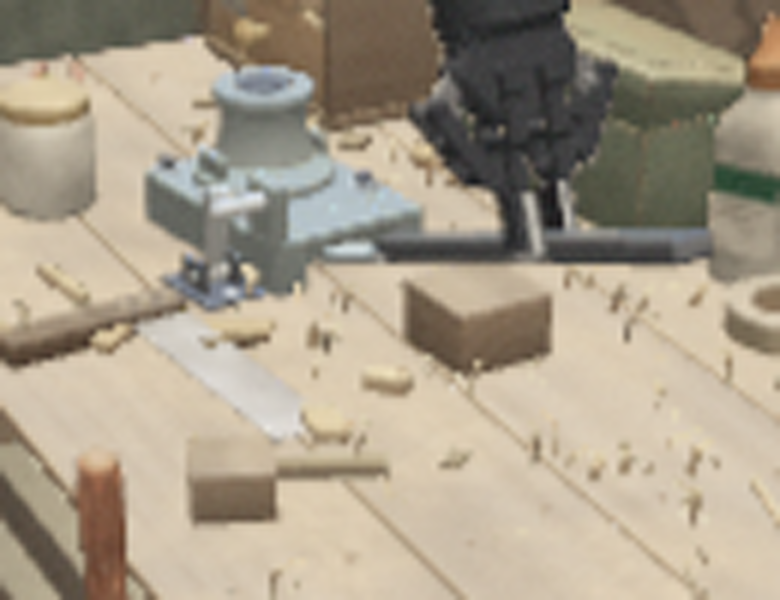

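View pics/t6.png

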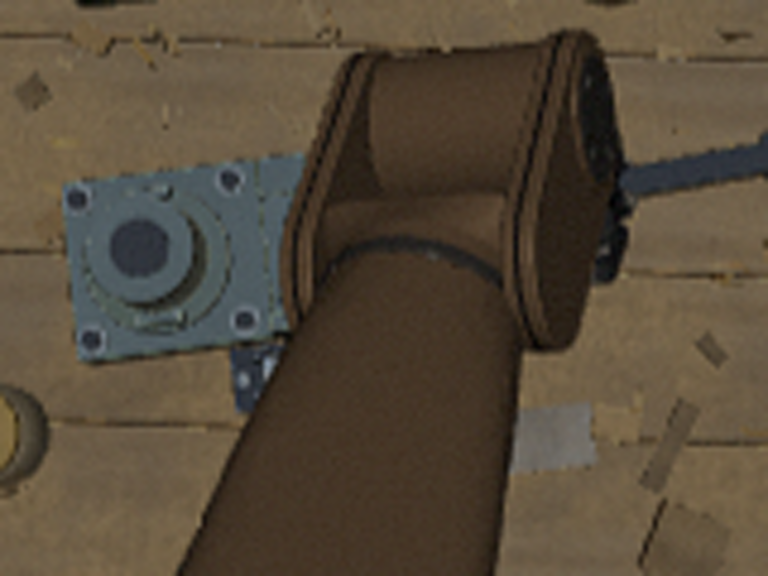

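Run:
```python
from h import *
S=load('s6')
s=robot.sense();R=np.array(s['ee_rot']);g=np.array(s['position'])+R[:,1]*.1547
for d in(-.12,-.05,0,.05,.1,.15,REACH):
    p=g+R[:,2]*d+R[:,1]*.014; print(d,p.round(3),((proj(S,p)-[200,170])*6).round(0))
for p in [(.6076,-.0333,.04),(.6089,-.0963,.04),(.5486,-.0967,.04),(.5466,-.0348,.04),(.5486,-.0967,.0)]: print(p,((proj(S,p)-[200,170])*6).round(0))
```

```text
-0.12 [ 0.597 -0.237  0.124] [672. 243.]
-0.05 [ 0.59  -0.172  0.101] [588. 243.]
0 [ 0.584 -0.125  0.085] [531. 243.]
0.05 [ 0.579 -0.078  0.068] [478. 243.]
0.1 [ 0.573 -0.031  0.052] [427. 243.]
0.15 [0.568 0.016 0.035] [379. 242.]
0.2145 [0.561 0.076 0.014] [320. 242.]
(0.6076, -0.0333, 0.04) [480. 251.]
(0.6089, -0.0963, 0.04) [540. 290.]
(0.5486, -0.0967, 0.04) [447. 312.]
(0.5466, -0.0348, 0.04) [389. 272.]
(0.5486, -0.0967, 0.0) [446. 377.]
```

Run:
```python
from h import *
for p,h in((17,.042),(14,.0395),(13,.0395)): print(p,gpt(-.057,p,h).round(4),plan(gpt(-.057,p,h),96.6,p))
```

```text
17 [ 0.5834 -0.1255  0.093 ] ([2.32, -0.06, 0.2], [-0.3, 6.4, -9.6], 'rows~', np.float64(0.3))
14 [ 0.5838 -0.1296  0.0861] ([5.32, -0.06, 0.2], [-0.3, 14.9, -19.2], 'rows~', np.float64(0.7))
13 [ 0.584  -0.1308  0.0845] ([6.32, -0.05, 0.2], [-0.3, 17.0, -22.6], 'rows~', np.float64(0.9))
```

Call:
{"api": "carry_out", "payload": {
  "rows": [
    [2.3, 0, 0.2, -0.3, 6.4, -7, 0],
    [3.8, 0, 0.2, -0.3, 10.7, -12, 0],
    [5.3, 0, 0.2, -0.3, 14.9, -16, 0],
    [5.3, 0, 0.2, -0.3, 14.9, -16, 0],
    [5.3, 0, 0.2, -0.3, 14.9, -16, 0]
  ]
}}

```text
t: 7.37
position: [0.5792, -0.0894, 0.2353]
ee_rot: [[0.994, 0.028, -0.11], [0.113, -0.241, 0.964], [0.0, -0.97, -0.243]]
wrist_force: [-1.1, 1.7, 0.4]
gripper_width: 0.0151
```

Run:
```python
from h import *
st()
```

```text
t 7.3667 gp [ 0.5835 -0.1267  0.0852] yaw 96.5 pitch 14.05 roll 0.0 F [-1.1  1.7  0.4] M [0.36 0.23 0.02] w 0.015081088856200709 j [-17.  16. 110. -17.  49. -13.]
```

Run:
```python
from h import *
R=toolR(96.6,0)
for p,h in((13,.0395),(12,.039),(11,.039),(9,.039),(6,.0385),(3,.0385),(1,.0385)): print(p,gpt(-.054,p,h).round(4),plan(gpt(-.054,p,h),96.6,p))
```

```text
13 [ 0.5836 -0.1278  0.0838] ([1.05, -0.09, -0.02], [-0.0, 1.7, -3.6], 'rows~', np.float64(0.1))
12 [ 0.5838 -0.129   0.0817] ([2.05, -0.09, -0.02], [-0.0, 4.1, -6.9], 'rows~', np.float64(0.3))
11 [ 0.5839 -0.1301  0.0801] ([3.05, -0.09, -0.02], [-0.0, 6.0, -10.3], 'rows~', np.float64(0.4))
9 [ 0.5841 -0.1321  0.0769] ([5.05, -0.09, -0.01], [0.0, 10.1, -16.9], 'rows~', np.float64(0.7))
6 [ 0.5844 -0.1347  0.0712] ([8.05, -0.1, -0.01], [0.0, 17.1, -26.1], 'rows~', np.float64(1.1))
3 [ 0.5847 -0.1368  0.0659] ([11.05, -0.1, -0.01], [0.0, 24.1, -34.8], 'rows~', np.float64(1.5))
1 [ 0.5848 -0.1378  0.0623] ([13.05, -0.1, -0.01], [0.0, 28.9, -40.2], 'rows~', np.float64(1.8))
```

Call:
{"api": "carry_out", "payload": {
  "rows": [
    [1, 0, 0, 0, 1.7, -3.6, 0],
    [2, 0, 0, 0, 4.1, -6.9, 0],
    [2, 0, 0, 0, 4.1, -6.9, 0],
    [2, 0, 0, 0, 4.1, -6.9, 0],
    [2, 0, 0, 0, 4.1, -6.9, 0],
    [2, 0, 0, 0, 4.1, -6.9, 0]
  ]
}}

```text
t: 7.87
position: [0.5803, -0.0958, 0.2345]
ee_rot: [[0.993, 0.024, -0.113], [0.115, -0.207, 0.972], [-0.0, -0.978, -0.208]]
wrist_force: [-4.0, 6.2, 8.3]
gripper_width: 0.0146
```

Run:
```python
from h import *
st()
save('scene','s7',(200,170,330,270),6)
print(plan(gpt(-.054,9,.0385),96.6,9))
```

```text
t 7.8667 gp [ 0.584  -0.1278  0.0832] yaw 96.62 pitch 12.0 roll -0.0 F [-4.   6.2  8.3] M [ 0.56  0.78 -0.06] w 0.014643869265171108 j [-18.  17. 110. -14.  50. -15.]
([3.01, 0.02, 0.0], [-0.4, 7.8, -10.9], 'rows~', np.float64(0.4))
```

View pics/s7.png

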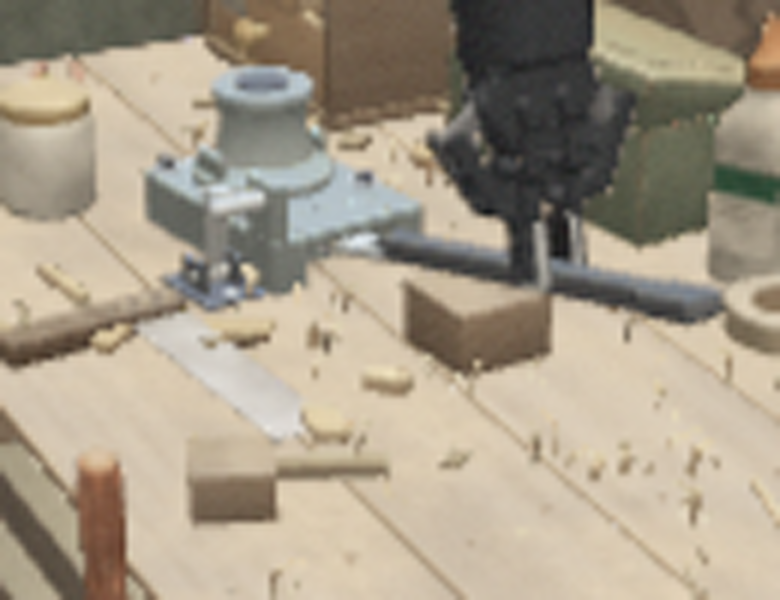

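Call:
{"api": "carry_out", "payload": {
  "rows": [
    [1, 0, 0, 0, 2.6, -3.6, 0],
    [2, 0, 0, 0, 5.2, -7.2, 0],
    [3, 0, 0, 0, 7.8, -10.9, 0],
    [3, 0, 0, 0, 7.8, -10.9, 0],
    [3, 0, 0, 0, 7.8, -10.9, 0]
  ]
}}

```text
t: 8.33
position: [0.5818, -0.1071, 0.2292]
ee_rot: [[0.993, 0.017, -0.113], [0.114, -0.152, 0.982], [-0.0, -0.988, -0.153]]
wrist_force: [-5.2, 11.8, 12.1]
gripper_width: 0.0146
```

Run:
```python
from h import *
st()
save('scene','s8',(200,170,330,270),6)
for p in(6,4,3): print(plan(gpt(-.054,p,.0385),96.6,p))
```

```text
t 8.3333 gp [ 0.5844 -0.1306  0.0763] yaw 96.57 pitch 8.78 roll -0.0 F [-5.2 11.8 12.1] M [1.69 0.9  0.13] w 0.014649836560049777 j [-19.  17. 109. -10.  50. -19.]
([2.8, -0.02, -0.02], [-0.5, 5.9, -10.9], 'rows~', np.float64(0.4))
([4.8, -0.02, -0.02], [-0.5, 10.0, -17.1], 'rows~', np.float64(0.7))
([5.8, -0.02, -0.02], [-0.5, 12.1, -20.2], 'rows~', np.float64(0.8))
```

View pics/s8.png

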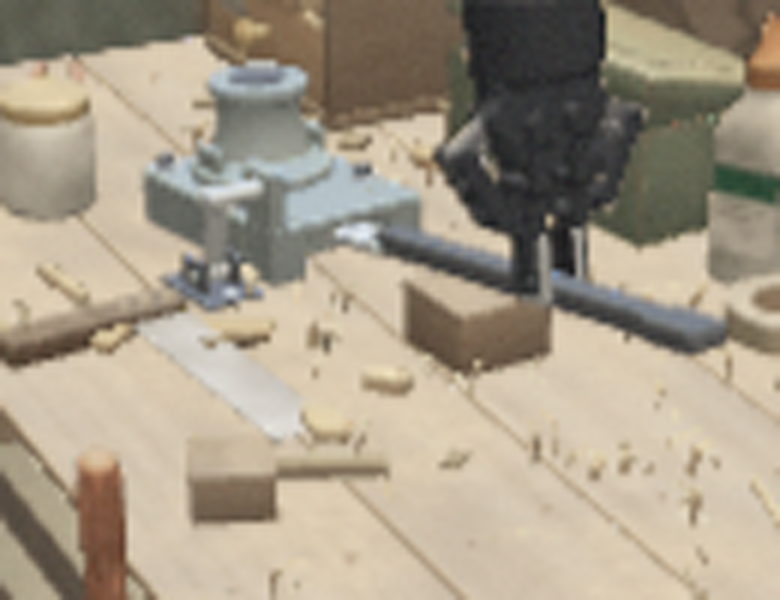

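Call:
{"api": "carry_out", "payload": {
  "rows": [
    [1, 0, 0, 0, 2.1, -2.5, 0],
    [2.4, 0, 0, 0, 5, -6, 0],
    [3.7, 0, 0, 0, 7.8, -10.5, 0],
    [4.8, 0, 0, 0, 10.2, -14, 0],
    [4.8, 0, 0, 0, 10.2, -14, 0],
    [4.8, 0, 0, 0, 10.2, -14, 0]
  ]
}}

```text
t: 8.88
position: [0.584, -0.1224, 0.2229]
ee_rot: [[0.993, 0.008, -0.115], [0.116, -0.069, 0.991], [-0.0, -0.998, -0.07]]
wrist_force: [-6.6, 12.8, 17.5]
gripper_width: 0.0147
```

Run:
```python
from h import *
st()
save('scene','s9',(200,170,330,270),6)
save('top','t9',(180,170,340,290),4.8)
for p in(4,3,2,1): print(plan(gpt(-.051,p,.0385),96.6,p))
```

```text
t 8.8833 gp [ 0.5852 -0.1331  0.0686] yaw 96.65 pitch 3.99 roll -0.0 F [-6.6 12.8 17.5] M [1.88 1.19 0.27] w 0.014659353614204205 j [-21.  19. 108.  -5.  51. -25.]
([0.01, 0.05, -0.0], [-1.0, 1.1, 0.1], 'rows~', np.float64(0.0))
([1.01, 0.05, -0.0], [-1.0, 2.9, -3.1], 'rows~', np.float64(0.1))
([2.01, 0.05, -0.0], [-1.0, 4.8, -6.2], 'rows~', np.float64(0.3))
([3.01, 0.05, -0.0], [-1.0, 6.7, -9.3], 'rows~', np.float64(0.4))
```

View pics/s9.png

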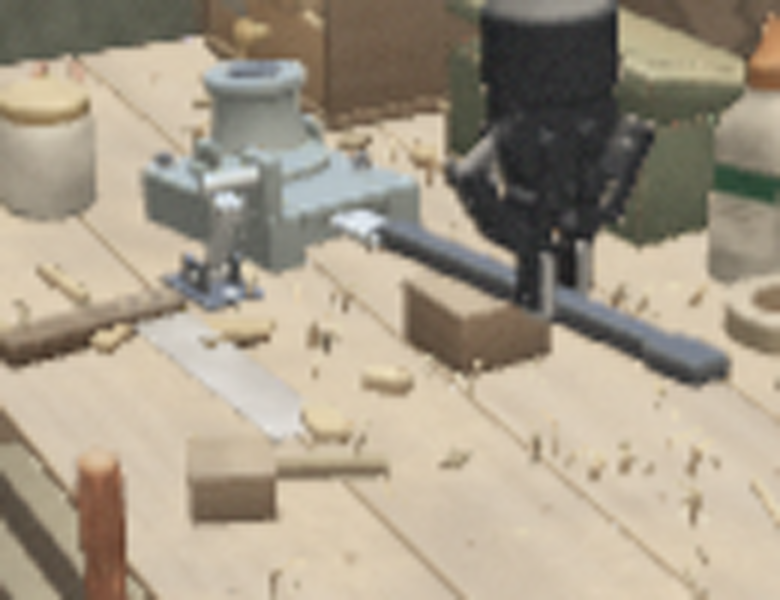

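View pics/t9.png

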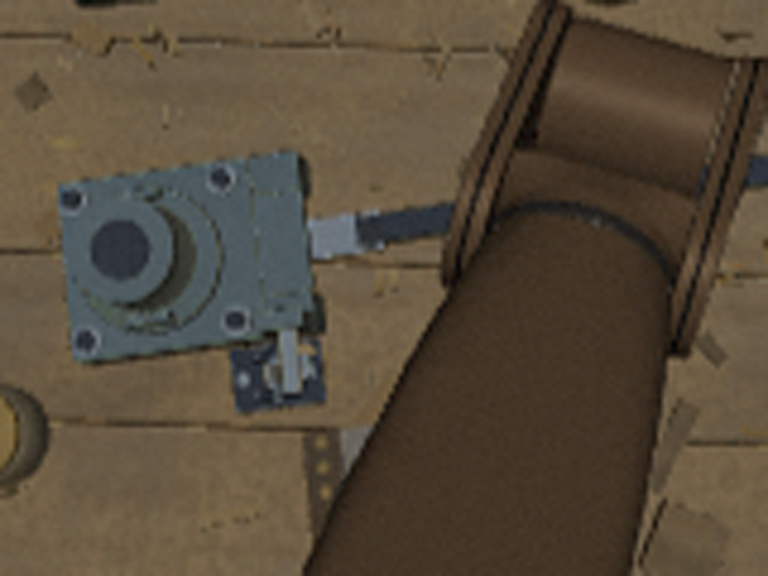

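Run:
```python
from h import *
for n in('s5','s9'):
    c=load(n)[0][:,:,::-1][190:225,220:260]
    cv2.imwrite('pics/z%s.png'%n,cv2.resize(c,None,fx=9,fy=9,interpolation=cv2.INTER_CUBIC))
a=np.hstack([cv2.imread('pics/zs5.png'),cv2.imread('pics/zs9.png')]);cv2.imwrite('pics/zz.png',a)
for p in(5,7,9,11): print(p,plan(gpt(-.053,p,.0395),96.6,p))
```

```text
5 ([-0.99, 0.05, -0.0], [-1.0, -1.6, 1.3], 'rows~', np.float64(0.1))
7 ([-2.99, 0.05, -0.0], [-1.0, -5.0, 8.0], 'rows~', np.float64(0.4))
9 ([-4.99, 0.05, -0.0], [-1.0, -8.1, 14.9], 'rows~', np.float64(0.7))
11 ([-6.99, 0.05, 0.0], [-1.0, -10.9, 22.1], 'rows~', np.float64(1.0))
```

View pics/zz.png

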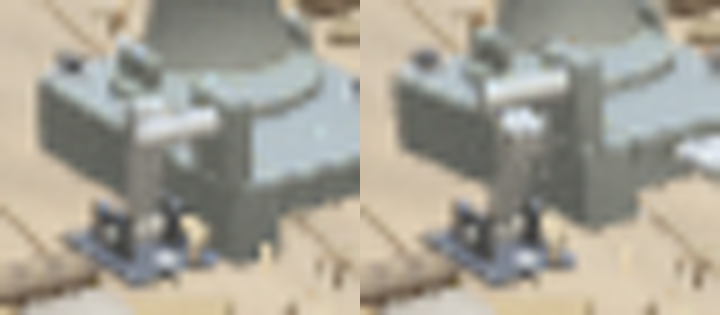

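Call:
{"api": "carry_out", "payload": {
  "rows": [
    [-1, 0, 0, 0, -1.6, 2, 0],
    [-2, 0, 0, 0, -3.3, 5, 0],
    [-3, 0, 0, 0, -5, 8, 0],
    [-4, 0, 0, 0, -6.5, 11.4, 0],
    [-5, 0, 0, 0, -8.1, 14.9, 0],
    [-5, 0, 0, 0, -8.1, 14.9, 0],
    [-5, 0, 0, 0, -8.1, 14.9, 0]
  ]
}}

```text
t: 9.57
position: [0.5817, -0.1076, 0.2276]
ee_rot: [[0.993, 0.019, -0.114], [0.115, -0.157, 0.981], [0.001, -0.987, -0.158]]
wrist_force: [-1.0, 4.5, 5.2]
gripper_width: 0.0151
```

Run:
```python
from h import *
st()
save('scene','s10',(200,170,330,270),6)
print(plan(gpt(-.054,10,.0445),96.6,10))
```

```text
t 9.5667 gp [ 0.5847 -0.1319  0.0748] yaw 96.61 pitch 9.1 roll 0.001 F [-1.   4.5  5.2] M [1.45 0.47 0.17] w 0.015129085713831526 j [-19.  18. 109. -11.  50. -19.]
([-0.91, -0.01, 0.04], [-0.4, -9.2, 1.9], 'rows~', np.float64(0.2))
```

View pics/s10.png

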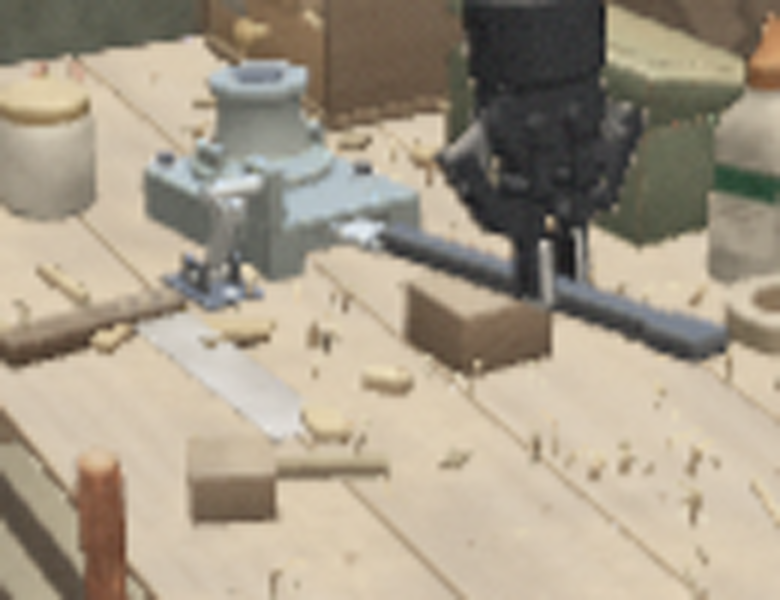

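Call:
{"api": "carry_out", "payload": {
  "rows": [
    [-1, 0, 0, 0, -2, 3, 0],
    [-2, 0, 0, 0, -4, 6, 0],
    [-3, 0, 0, 0, -7, 8.5, 0],
    [-3, 0, 0, 0, -7, 8.5, 0],
    [-3, 0, 0, 0, -7, 8.5, 0]
  ]
}}

```text
t: 10.03
position: [0.5801, -0.0985, 0.2317]
ee_rot: [[0.993, 0.024, -0.111], [0.114, -0.208, 0.972], [0.0, -0.978, -0.209]]
wrist_force: [-0.1, 5.0, 1.6]
gripper_width: 0.0148
```

Run:
```python
from h import *
st()
save('scene','s11',(200,170,330,270),6)
```

```text
t 10.0333 gp [ 0.5839 -0.1307  0.0804] yaw 96.54 pitch 12.07 roll 0.0 F [-0.1  5.   1.6] M [ 1.38  0.19 -0.02] w 0.014824754041191084 j [-18.  17. 110. -15.  49. -15.]
```

View pics/s11.png

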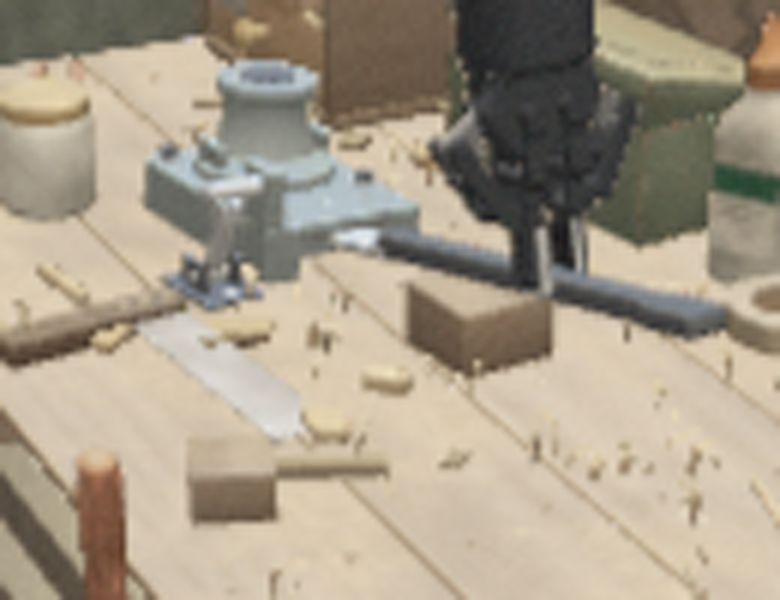

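Call:
{"api": "carry_out", "payload": {
  "rows": [
    [-1, 0, 0, 0, -3, 3, 0],
    [-2, 0, 0, 0, -6, 6, 0],
    [-2, 0, 0, 0, -6, 6, 0],
    [-2, 0, 0, 0, -6, 6, 0]
  ]
}}

```text
t: 10.42
position: [0.5791, -0.0922, 0.2357]
ee_rot: [[0.993, 0.027, -0.112], [0.115, -0.244, 0.963], [-0.001, -0.969, -0.246]]
wrist_force: [0.6, 1.4, -2.9]
gripper_width: 0.0151
```

Run:
```python
from h import *
st()
save('scene','s12',(200,170,330,270),6)
```

```text
t 10.4167 gp [ 0.5834 -0.13    0.0857] yaw 96.62 pitch 14.24 roll -0.001 F [ 0.6  1.4 -2.9] M [ 0.44 -0.04  0.02] w 0.015129123891150812 j [-17.  16. 110. -17.  49. -13.]
```

View pics/s12.png

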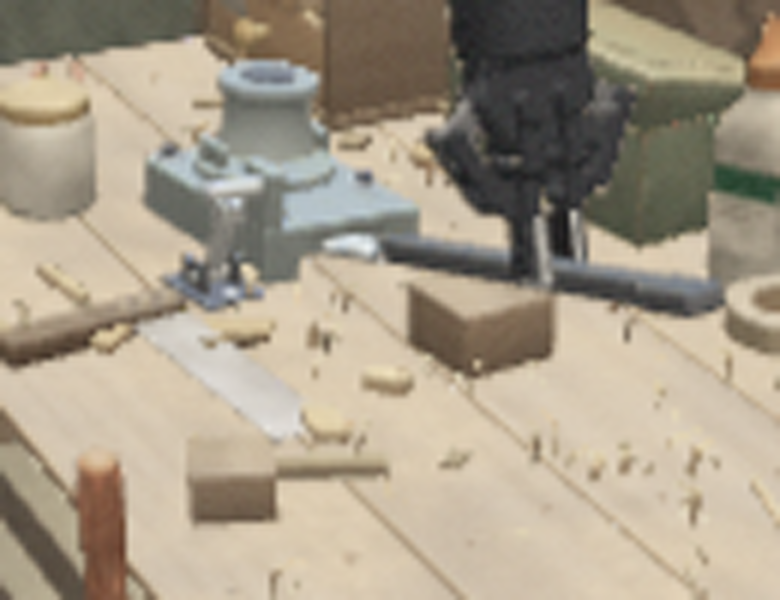

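Call:
{"api": "carry_out", "payload": {
  "rows": [
    [0, 0, 0, 0, -4, 0, 0],
    [0, 0, 0, 0, -5, -6, 0],
    [0, 0, 0, 0, -5, -20, 0],
    [0, 0, 0, 0, -5, -40, 0],
    [0, 0, 0, 0, -5, -65, 0],
    [0, 0, 0, 0, -5, -90, 0],
    [0, 0, 0, 0, -5, -100, 0],
    [0, 0, 0, 0, -5, -100, 0]
  ]
}}

```text
t: 11.13
position: [0.5904, -0.1906, 0.2665]
ee_rot: [[0.994, 0.028, -0.108], [0.111, -0.246, 0.963], [0.001, -0.969, -0.247]]
wrist_force: [-0.2, -0.0, -4.0]
gripper_width: 0.0147
```

Run:
```python
from h import *
st()
save('scene','s13',(200,170,330,270),6)
save('top','t13',(180,170,340,290),4.8)
print(plan((.52,-.30,.15),67.5,0))
```

```text
t 11.1333 gp [ 0.5948 -0.2286  0.1166] yaw 96.37 pitch 14.31 roll 0.001 F [-0.2 -0.  -4. ] M [ 0.22 -0.01 -0.  ] w 0.014658482154251086 j [-26.  17. 105. -16.  51. -23.]
([13.84, 28.83, 3.46], [-82.0, -13.3, -110.3], 'rows~', np.float64(4.5))
```

View pics/s13.png

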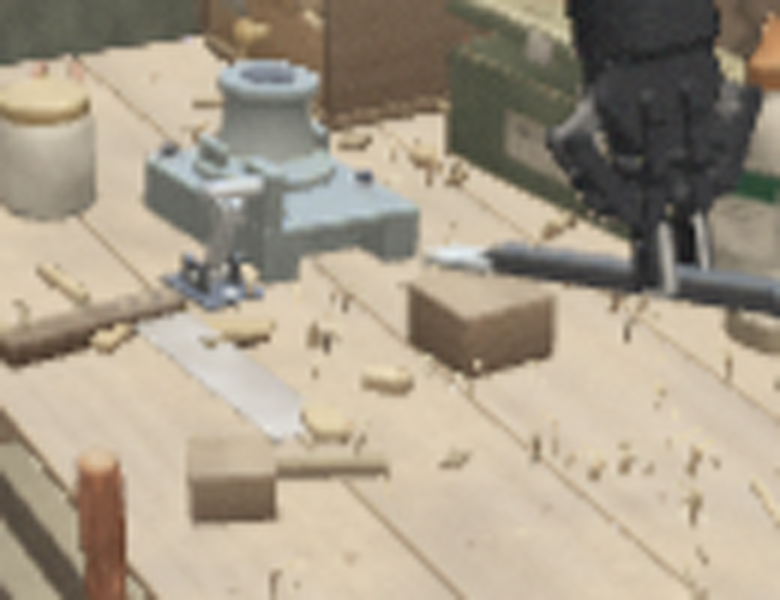

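View pics/t13.png

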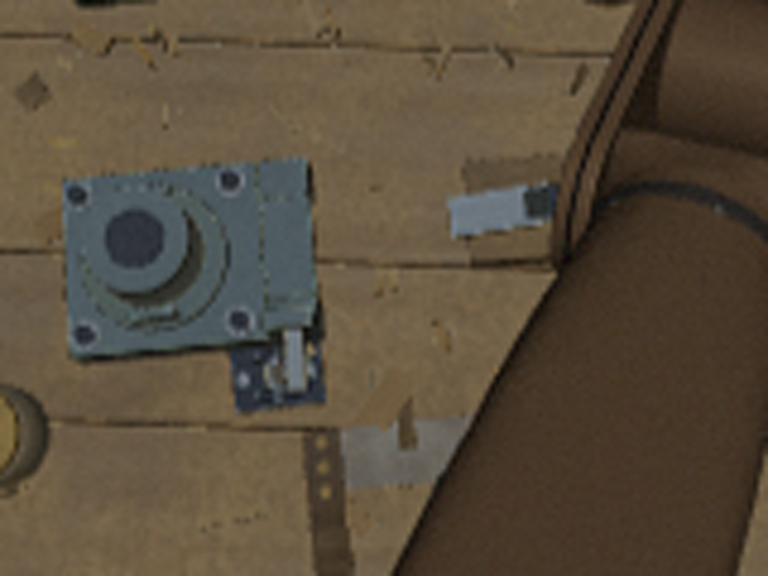

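Run:
```python
from h import *
print(plan((.56,-.26,.18),90,8))
print(plan((.4356,-.3698,.12),67.5,0))
```

```text
([6.12, 6.37, 1.13], [-35.4, -54.9, -62.3], 'rows~', np.float64(2.2))
([13.84, 28.83, 3.46], [-173.7, 30.5, -160.9], 'rows~', np.float64(5.7))
```

Call:
{"api": "carry_out", "payload": {
  "rows": [
    [3, 3, 0.5, -15, -28, -30, 0],
    [6, 6, 1, -35, -55, -62, 0],
    [8, 11, 1.6, -60, -45, -80, 0],
    [10, 16, 2.2, -90, -25, -100, 0],
    [12, 22, 2.8, -120, 0, -125, 0],
    [13.8, 28.8, 3.4, -150, 20, -145, 0],
    [13.8, 28.8, 3.5, -173.7, 30.5, -161, 0],
    [13.8, 28.8, 3.5, -173.7, 30.5, -161, 0],
    [13.8, 28.8, 3.5, -173.7, 30.5, -161, 0],
    [13.8, 28.8, 3.5, -173.7, 30.5, -161, 0]
  ]
}}

```text
t: 12.07
position: [0.4365, -0.3687, 0.2748]
ee_rot: [[0.925, -0.0, 0.38], [-0.38, -0.001, 0.925], [0.0, -1.0, -0.001]]
wrist_force: [0.9, -0.4, -4.3]
gripper_width: 0.0146
```

Run:
```python
from h import *
st()
save('scene','s14',(220,170,390,297),4.6)
save('top','t14',(280,170,440,290),4.8)
print(plan((.4356,-.3698,.027),67.5,0))
```

```text
t 12.0667 gp [ 0.4364 -0.3688  0.1201] yaw 67.66 pitch 0.04 roll 0.0 F [ 0.9 -0.4 -4.3] M [-0.1   0.05  0.04] w 0.014593329226807556 j [-50.  12. 111.  -0.  58. -28.]
([0.08, 0.25, 0.07], [-1.1, 93.8, -1.9], 'rows~', np.float64(2.2))
```

View pics/s14.png

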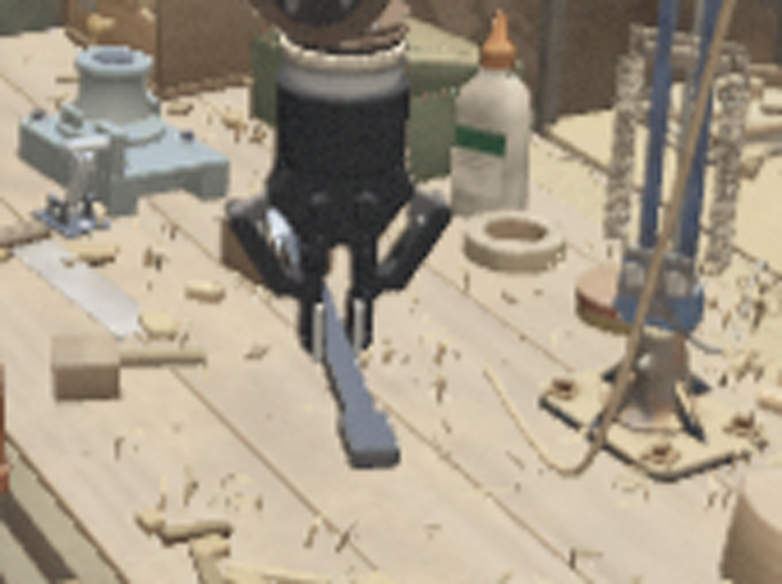

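View pics/t14.png

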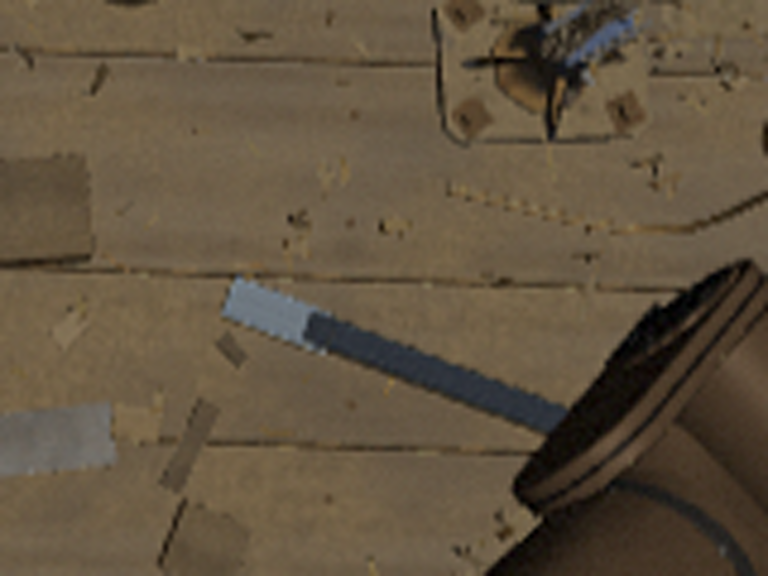

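Call:
{"api": "carry_out", "payload": {
  "rows": [
    [0, 0, 0, 0, 30, 0, 0],
    [0, 0, 0, 0, 60, 0, 0],
    [0, 0, 0, 0, 80, 0, 0],
    [0, 0, 0, 0, 88, 0, 0],
    [0, 0, 0, 0, 92, 0, 0],
    [0, 0, 0, 0, 92, 0, 0]
  ]
}}

```text
t: 12.67
position: [0.437, -0.369, 0.1831]
ee_rot: [[0.925, -0.0, 0.379], [-0.379, -0.001, 0.925], [0.0, -1.0, -0.001]]
wrist_force: [0.3, 0.1, -4.5]
gripper_width: 0.0147
```

Run:
```python
from h import *
st()
save('scene','s15',(220,170,390,297),4.6)
```

```text
t 12.6667 gp [ 0.437  -0.3692  0.0284] yaw 67.71 pitch 0.07 roll 0.0 F [ 0.3  0.1 -4.5] M [-0.08  0.01 -0.  ] w 0.014702460305404253 j [-50.  20. 112.  -0.  48. -28.]
```

View pics/s15.png

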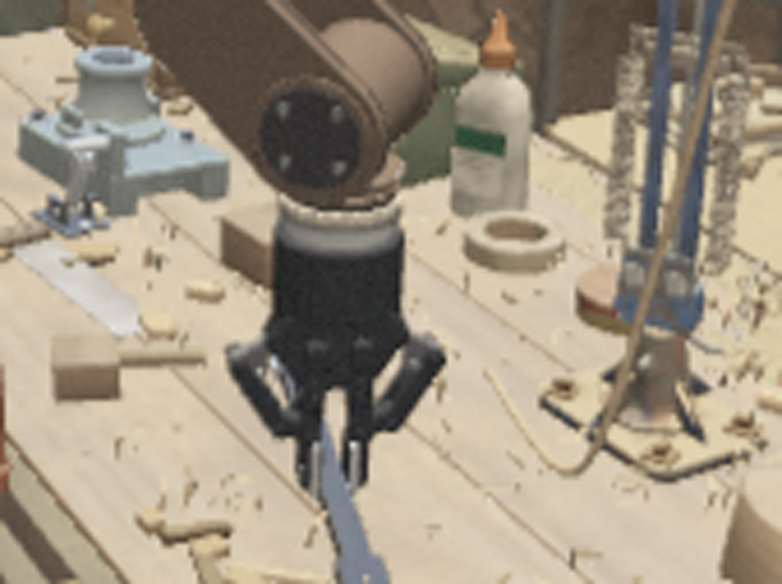

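Still free; lower a few more mm until it touches.

Call:
{"api": "carry_out", "payload": {
  "rows": [
    [0, 0, 0, 0, 2, 0, 0],
    [0, 0, 0, 0, 4, 0, 0],
    [0, 0, 0, 0, 6, 0, 0],
    [0, 0, 0, 0, 6, 0, 0],
    [0, 0, 0, 0, 6, 0, 0]
  ]
}}

```text
t: 13.13
position: [0.4362, -0.3697, 0.1774]
ee_rot: [[0.925, 0.0, 0.381], [-0.381, -0.002, 0.925], [0.001, -1.0, -0.001]]
wrist_force: [0.0, 0.3, -3.6]
gripper_width: 0.0146
```

Run:
```python
from h import *
st()
```

```text
t 13.1333 gp [ 0.4363 -0.3699  0.0227] yaw 67.6 pitch 0.08 roll 0.001 F [ 0.   0.3 -3.6] M [ 0.01 -0.03 -0.03] w 0.014581898683334303 j [-50.  20. 112.  -0.  47. -28.]
```

Call:
{"api": "carry_out", "payload": {
  "rows": [
    [0, 0, 0, 0, 1, 0, 0],
    [0, 0, 0, 0, 1, 0, 0],
    [0, 0, 0, 0, 1, 0, 0.3],
    [0, 0, 0, 0, 1, 0, 0.45],
    [0, 0, 0, 0, 1, 0, 0.6],
    [0, 0, 0, 0, 1, 0, 0.8],
    [0, 0, 0, 0, 1, 0, 1],
    [0, 0, 0, 0, 1, 0, 1],
    [0, 0, 0, 0, -10, 0, 1],
    [0, 0, 0, 0, -30, 0, 1],
    [0, 0, 0, 0, -60, 0, 1],
    [0, 0, 0, 0, -100, 0, 1]
  ]
}}

```text
t: 14.13
position: [0.4354, -0.3685, 0.2759]
ee_rot: [[0.925, -0.004, 0.381], [-0.381, 0.003, 0.925], [-0.005, -1.0, 0.002]]
wrist_force: [0.1, -1.3, -0.4]
gripper_width: 0.0855
```

Call:
{"api": "carry_out", "payload": {
  "rows": [
    [0, 0, 0, 0, -40, 0, 1],
    [0, 0, 0, 0, -80, 0, 1],
    [0, 0, 0, 0, -100, -40, 1],
    [0, 0, 0, -40, -110, -80, 1],
    [0, 0, 0, -80, -110, -120, 1],
    [0, 0, 0, -100, -110, -150, 1],
    [0, 0, 0, -100, -110, -150, 1],
    [0, 0, 0, -100, -110, -150, 1]
  ]
}}

```text
t: 14.8
position: [0.283, -0.4718, 0.3886]
ee_rot: [[0.923, -0.001, 0.385], [-0.385, -0.004, 0.923], [0.001, -1.0, -0.004]]
wrist_force: [0.2, 0.0, 0.1]
gripper_width: 0.0852
```

Run:
```python
from h import *
st()
save('scene','s16',(180,170,350,297),4.6)
save('top','t16',(100,140,450,310),2.25)
```

```text
t 14.8 gp [ 0.2829 -0.4724  0.2339] yaw 67.33 pitch 0.23 roll 0.001 F [0.2 0.  0.1] M [-0.04  0.05  0.03] w 0.08522157838811084 j [-70.   1. 109.  -0.  69. -47.]
```

View pics/s16.png

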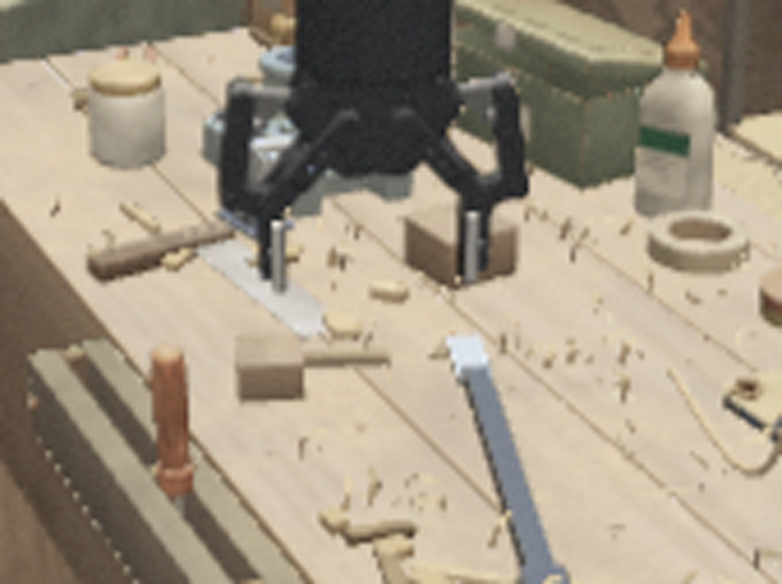

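View pics/t16.png

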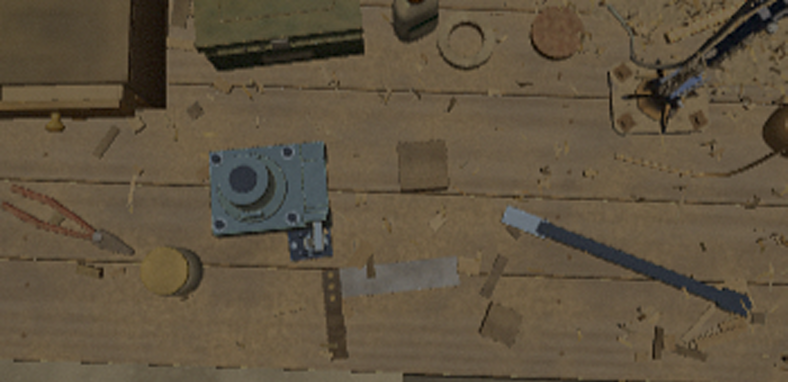

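Run:
```python
from h import *
T=load('t16');c=T[0][:,:,::-1]
cv2.imwrite('pics/z16.png',np.hstack([cv2.resize(c[190:265,185:260],None,fx=5,fy=5,interpolation=cv2.INTER_CUBIC),cv2.resize(load('top0')[0][:,:,::-1][190:265,185:260],None,fx=5,fy=5,interpolation=cv2.INTER_CUBIC)]))
q=lambda u,v:((u+.5)/2.25-.5+100,(v+.5)/2.25-.5+140)
a=ray(T,*q(506,214),.008);b=ray(T,*q(745,305),.016);print(a,b,np.linalg.norm(a-b))
```

```text
[ 0.51559966 -0.17684947  0.008     ] [ 0.39182    -0.48022049  0.016     ] 0.32774895908381735
```

View pics/z16.png

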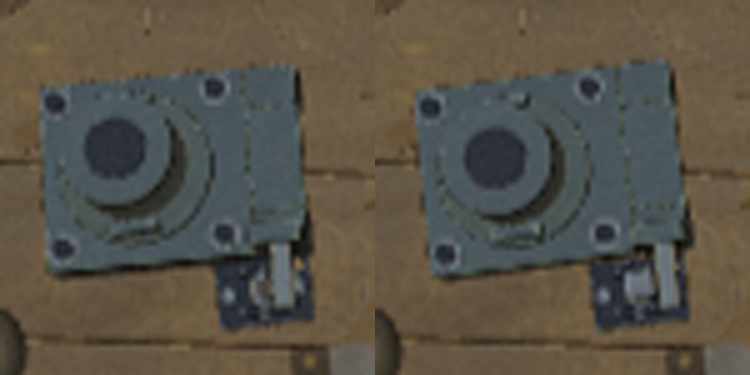

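```bash
python3 -c "
from plant import robot
print(robot.close_job())"
```

```text
the job is handed in; nothing more can be done
None
```

The job is done and handed in at about 15 s of the 61 s allowed; no verdict was reported.

**What I did:** I gripped the bar 45 to 50 mm behind its middle and slid its tip into the arch over the larger oak block. I then levered the foot up until the stay visibly swung in under the stud. After that I let the foot down onto the stay, drew the bar out and laid it on the bench at its original spot.

**Last checks:**
- **Foot and stay:** in the top view the foot is still tipped, with the stay under the stud. It has shifted only a few mm and turned slightly compared with the start. I judged the tip by eye and did not measure the angle.
- **Bar:** it lies on the bench well clear of foot and block. I judged flatness from the pictures and from the gripper height at release, which matched the height at pick-up.
- **Block and bystanders:** the block stands upright, and the jar, tape, tin and pliers look unmoved.

**What disagreed:**
- **Bar tip:** its measured position differed by 4 to 8 mm along the bar between the wrist and top views. I chose an insertion depth that allowed for this.
- **Scene camera:** its points sat about 2 pixels off the others.
- **Bar length:** the final top-view measurement gave 328 mm instead of 340 mm, taken from coarse pixels.
- **Gripper:** it read 15 mm on the 18 mm shaft, and the bar seemed to turn slightly in the grip while levering. Neither affected the lift.

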